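# Hang the dial plate on its hook, dial outward, and push it home

## Task

Take the dial plate out of the cross-slotted block and hang it by its window on the hook of the stand, with the dial facing outward, away from the stand's back plate. Then push it back along the hook until it sits flat against the back plate, and leave it hanging there upright. The hook's height is not measured and has to be found; do not knock the jar, the bottle or the steel column about.

Things in the scene. Friction and masses are not known exactly. Their poses are not given: they have to be found in the camera images.
- plate: White flat plate, 64 wide (its y), 120 high (its z), 8 thick (its x), 90 g; origin at the centre of its bottom edge. +x points out of the marked face, which has a round dial 48 across (black graduations, pointer) in its lower half; the other face is plain. It starts upright in a slot of the block, bottom edge 6 mm above the table.
- plate_center (a point): Middle of the plate, 60 mm above its bottom edge, half-way through its thickness; axes as plate (+x out of the dial, z up the plate). The 36 mm of the plate next to the top edge are solid: grasp there across the 8 mm.
- plate_window (a point): Middle of the top edge of the window that goes through the plate, 84 mm above the bottom edge, 24 mm above plate_center; axes as plate. The window is 28 wide and reaches from here 30 mm down; its upper corners are cut at 45 degrees (10 mm each way), leaving 8 mm of flat, so it centres on the hook. Hung, the plate swings about this edge: push it at this height, on both sides of the bar, or it tips.
- block: Fixed grey block, 88 x 88 x 26 mm, origin at the centre of its underside. Two slots cross at its centre, along its x and its y, each 12 wide and 72 long between end stops, floor 6 mm above the table. The plate starts in the slot along y, dial to the block's +x. It may be set down in either slot, either way round, for a new grasp.
- stand: Fixed stand; origin on the table under its post's axis; the hook points to its -x (outward), at y = 0. Base 130 x 130 x 14 mm, x from -90 to 40 mm. The post's head (back plate and hook) is clamped at an unknown height and cannot be shifted: the top of the hook's bar is 165 to 225 mm above the table, not given by any pose; find it by touch or sight.
- stand_plate (a point): Point on the table straight below the middle of the back plate's front face (20 mm in front of stand, same axes). The upright aluminium back plate is 90 wide (y), 120 high, 8 thick (from here to x = +8 mm). Its top edge is always 45 mm above the top of the hook's bar: touch it from above to learn the height. Fingers do not fit between it and a plate hung home (plate_center at x = -4 mm).
- stand_hook (a point): Point on the table straight below the outer end of the hook's level bar (93 mm in front of stand, same axes). The bar is round steel, 8 mm thick, 73 long, from the back plate to here; from here its tip turns up, ending 11 mm farther out, with its top 10 mm above the bar's top.
- jar_center (a point): Bystander: plastic sample jar with screw cap, 41 across, 53 high; the point is on its axis half-way up.
- bottle_center (a point): Bystander: 100 ml laboratory bottle with screw cap, 56 across, 100 high; the point is on its axis half-way up.
- column_center (a point): Bystander: steel chromatography column lying flat, 176 long (its y), 17 high; the point is its middle.
There are look-alikes about, which are no part of the job. There is more than one size of the plate; the job needs the middle-sized.

How it is judged:
By the outcome, as a careful person would: the job done as asked, in the order asked, and still so for the second after the job is handed in, with the robot touching nothing.
It also fails if it takes over 72 s, if anything falls off the work surface, if the arm or the gripper's body presses on something with over 40 N, if the wrist force passes 120 N, or if a joint passes its speed limit or range.

## Robot

A 7-joint arm with a two-finger parallel gripper is mounted at the origin on a cart in front of the work surface, level with it; the furniture and walls round the work are solid. World frame = base frame: x ahead of the robot, y to its left, z up, the work surface at z = 0. Lengths are in m, angles in rad, forces in N, time in s.
With the tool pointing down it reaches from about 0.4 to 0.875 m from the base axis. Payload 19.3 kg.
Tool frame: the origin (TCP) lies at the very end of the fingers, on their centre line; the grasp point (between the pads) lies 19 mm behind it; z points along the fingers, x is the direction in which the jaws open and shut, and the axes are right-handed (so a half turn about z gives the same grasp; the last joint's range is limited). The gripper opens to 85 mm and grips with 20 to 120 N. Pads are 22 mm wide; open, the fingers measure 114 mm over their backs; the gripper's body (76 mm by 85 mm) begins 54 mm behind the grasp point. The pads swing forward as they close: fully open they stand 13 mm farther back than shut.
Start: joints at [1.208, 0.521, -0.036, 1.599, 0.021, 1.021, -0.113], TCP at [0.18, -0.598, 0.231] pointing down, gripper open.
Joint ranges: [-2.91, 2.91], [-0.3, 2.13], [-1.5, 1.42], [0.17, 2.43], [-1.26, 4.41], [0.16, 1.93], [-2.52, 2.52]. Speed limits (rad/s): [1.89, 1.89, 2.39, 2.39, 3.01, 3.01, 3.01].

## Interface

Orientations are given as [roll, pitch, yaw] about the fixed x, y, z axes, in that order (R = Rz(yaw) Ry(pitch) Rx(roll)).
In Python, from workcell import observe, eyes, job_done gives the robot as it stands. The module is installed in compiled form; this text tells all that it offers.
- The arm moves only by the shell command python3 -m pendant 'ROWS' [FORCE]. ROWS is JSON, a list of rows, each an object of numbers: "dx", "dy", "dz": the shift along the tool's x, y, z in mm; "ax", "ay", "az": the turn, a rotation vector about the tool's x, y, z in degrees; "claw": the finger opening in mm, from 0 to 85.4. A call has 1 to 10 rows; each row is the pose to reach, as a shift and turn from the pose commanded when the call began, along the tool's axes at that moment; what a row does not reach only later rows make up. A row lasts 1/12 s, in which the tool goes at most 41.7 mm and 7.16 degrees, less where a joint would pass 70% of its speed; a pose out of reach is approached as far as the arm can. A call with a gripper value outside its range is refused whole. The fingers move at their own pace and stop on an object; FORCE is the grip in N (left out, the last holds). Time passes only in rows, so rows that repeat a pose let the fingers close. It gives the time, the measured TCP pose, the force and the opening at its end, in the units of the state.
- observe(): the state, without advancing time (a new reading comes with each control period).
- eyes.grab_frame(name): name is "side" or "top" or "wrist"; returns a dict with "image" (400x640x3 uint8, blue, green, red), "fovy" (degrees; the focal length in pixels is half the picture's height over the tangent of half this angle, whatever the lens; pixels are square), "cx", "cy" (the principal point, pixels), "dist" ([k1, k2, p1, p2, k3] as OpenCV has them; the pictures are not rectified), "view" (4x4, takes a point from world to camera coordinates). Camera axes: x right, y up, looking along -z (the intrinsics and any distortion apply to the point x, -y, -z); pixel columns grow to the right and rows downward; lengths in m; the calibration is good to about 2 mm. A picture is of the moment at which its call begins. There is no depth.
- job_done(): hands the job in, once; it reports no verdict.
The state is a dict: "clock": time; "qpos": joint angles; "qd": joint speeds; "joint_efforts": joint torques, N m; "position": TCP position; "tool_rot": TCP orientation; "force": force on the tool from outside, world axes, zero at the start; "moment": the same for the moment, N m; "grip_width": finger opening in m.
Only numpy, scipy, OpenCV 4.12 (cv2) and the standard library are available. Lean on these libraries where they do the work, as an engineer would, in place of code of your own. Each camera call takes 0.05 s, during which the arm holds its last target.

## Working session

There is one attempt and no reset: what is moved stays moved. The work goes in short steps, Python scripts to look and compute and a shell command to move; the robot and the scene stay as the last step left them, time stands still between calls to the robot, and variables do not carry over. Pictures are saved under pics/ and viewed, and the job is handed in when it is done.

```bash
mkdir -p pics
cat > h.py <<'E'
import numpy as np, cv2, json
from workcell import observe, eyes
def grab(name,fn):
    f=eyes.grab_frame(name); cv2.imwrite('pics/'+fn+'.png',f['image'])
    np.savez('pics/'+fn+'.npz',**{k:np.array(v) for k,v in f.items()}); return f
def load(fn): return dict(np.load('pics/'+fn+'.npz'))
def K(f):
    h=400; fl=h/2/np.tan(np.radians(float(f['fovy']))/2)
    return np.array([[fl,0,float(f['cx'])],[0,fl,float(f['cy'])],[0,0,1]])
def ray(f,uv):
    p=cv2.undistortPoints(np.array([[uv]],float),K(f),np.array(f['dist'],float))[0,0]
    V=np.array(f['view']); R=V[:3,:3]; o=-R.T@V[:3,3]
    d=R.T@np.array([p[0],-p[1],-1.]); return o,d/np.linalg.norm(d)
def atz(f,uv,z):
    o,d=ray(f,uv); return o+d*(z-o[2])/d[2]
def proj(f,P):
    P=np.atleast_2d(P); V=np.array(f['view']); c=P@V[:3,:3].T+V[:3,3]; c=c*[1,-1,-1]
    return cv2.projectPoints(c,np.zeros(3),np.zeros(3),K(f),np.array(f['dist'],float))[0][:,0]
def tri(obs):
    A=np.zeros((3,3));b=np.zeros(3)
    for f,uv in obs:
        o,d=ray(f,uv);M=np.eye(3)-np.outer(d,d);A+=M;b+=M@o
    x=np.linalg.solve(A,b); return x,[np.linalg.norm(np.cross(x-ray(f,uv)[0],ray(f,uv)[1])) for f,uv in obs]
def crop(fn,x0,y0,x1,y1,s,out):
    im=cv2.imread('pics/'+fn+'.png')[y0:y1,x0:x1]
    cv2.imwrite('pics/'+out+'.png',cv2.resize(im,None,fx=s,fy=s,interpolation=cv2.INTER_CUBIC))
E
python3 - <<'E'
from h import *
for n in ['side','top','wrist']:
    f=grab(n,n+'0'); V=f['view']; print(n,f['fovy'],f['cx'],f['cy'],f['dist'],-V[:3,:3].T@V[:3,3],-V[2,:3])
print(observe())
E
```

```text
side 51.5824709134032 322.8620948199804 212.3645509304328 [-0.00385393  0.          0.          0.          0.        ] [0.15391127 0.87100423 0.47827849] [ 0.33397735 -0.86124951 -0.38302534]
top 49.06302608099465 315.957119343824 204.12738404322687 [0.00100944 0.         0.         0.         0.        ] [0.2949085  0.05043505 1.3136917 ] [ 0.14946657 -0.02130414 -0.98853724]
wrist 65.82584463869807 316.7113355097439 192.0078033200344 [-0.02416402  0.          0.          0.          0.        ] [ 0.24354765 -0.57899861  0.37302813] [-0.25117161 -0.07350631 -0.96514747]
{'clock': 0.15, 'qpos': array([ 1.2077973 ,  0.52187279, -0.03633551,  1.59983844,  0.02119961,
        1.02113365, -0.11282272]), 'qd': array([ 0.00050405, -0.00157848,  0.0012985 , -0.00161055,  0.00275241,
        0.00088553,  0.00210369]), 'joint_efforts': array([ 2.57102023e-03, -9.27380633e+01,  1.98088557e+00, -3.70052361e+01,
        1.80657167e-02,  6.29755959e-03, -1.19133883e-04]), 'position': array([ 0.18030106, -0.59817065,  0.23087438]), 'tool_rot': array([ 3.14153832e+00,  8.65632677e-04, -1.27802626e+00]), 'force': array([-0.33522495,  0.40980174,  0.61752945]), 'moment': array([-0.03141582,  0.01243058, -0.02513789]), 'grip_width': 0.08532672969739379}
```

View pics/side0.png

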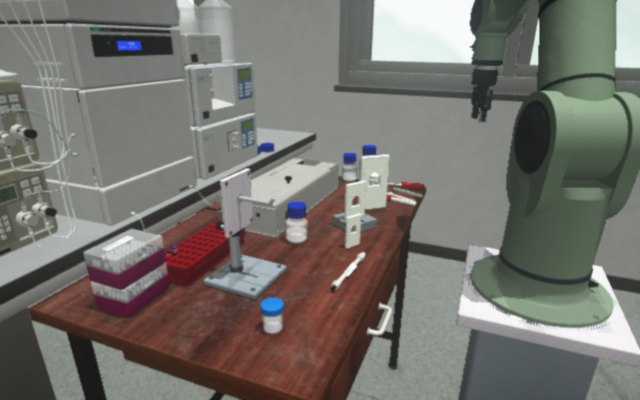

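View pics/top0.png

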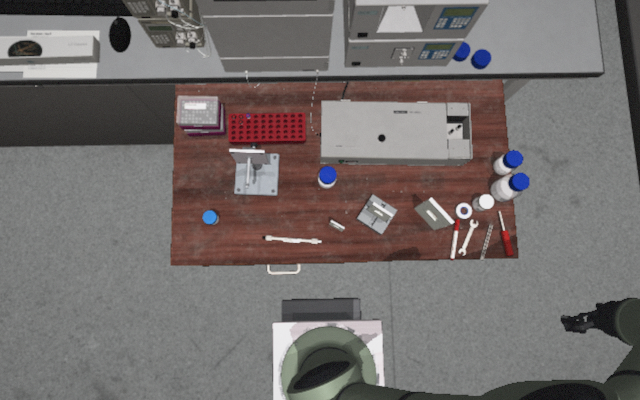

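View pics/wrist0.png

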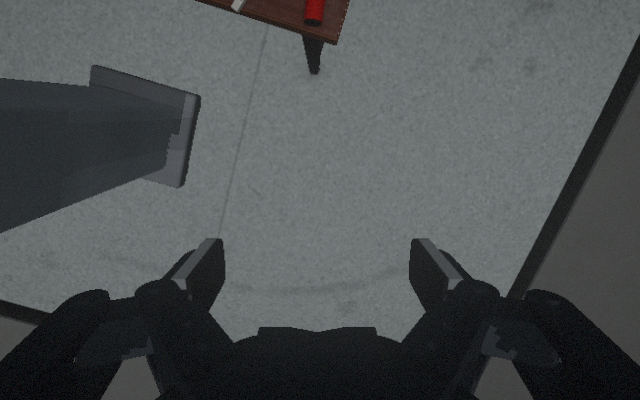

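Run:
```python
from h import *
crop('side0',320,135,440,265,6,'c1'); crop('side0',180,150,320,345,4,'c2'); crop('top0',310,160,470,260,5,'c3'); crop('top0',190,130,340,250,5,'c4')
```

```text
(no output)
```

View pics/c1.png

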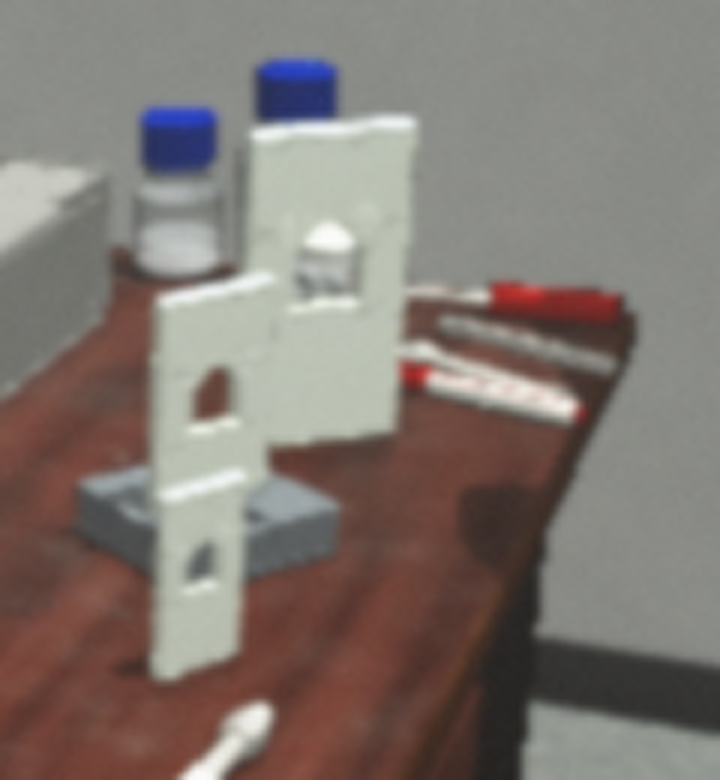

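View pics/c2.png

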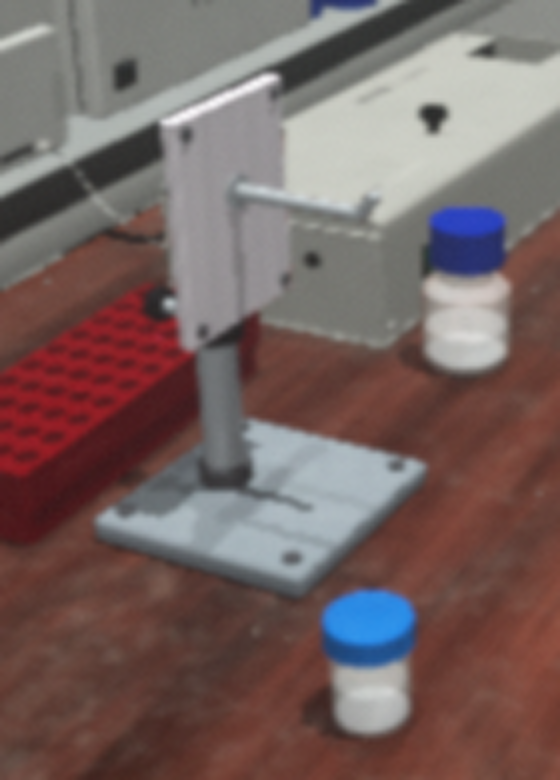

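View pics/c3.png

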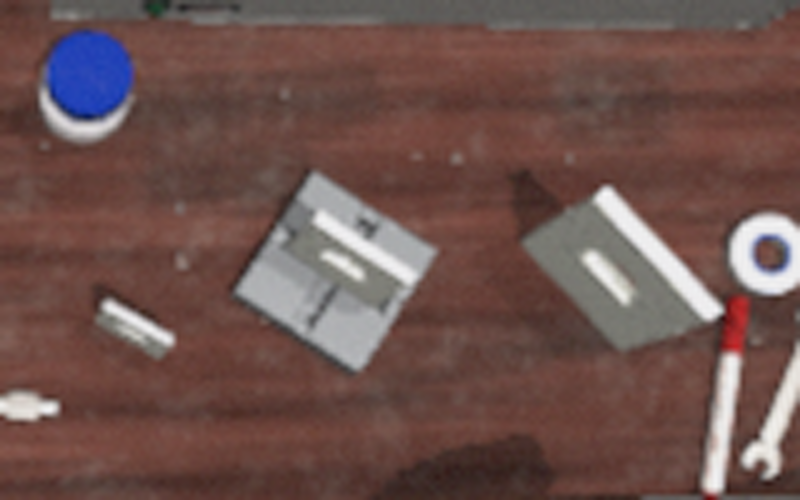

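View pics/c4.png

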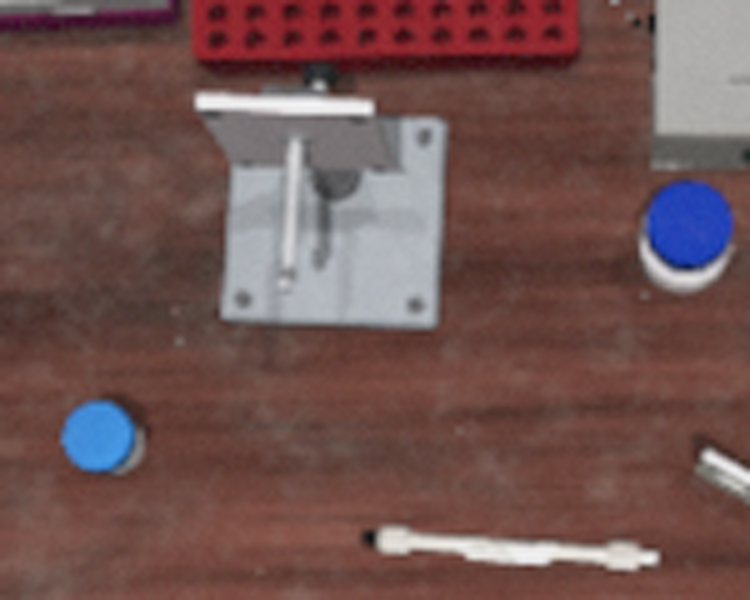

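Three look-alike plates stand about: small (side 348,230), middle-sized in the cross-slotted block (side 355,210 / top 383,209), and large on the table (side 373,180). The middle one in the slot of the grey block is the one meant, as the crop confirms. From here only its plain face shows, so the dial should face away.

Run:
```python
from h import *
t=load('top0'); s=load('side0')
def T(c,o,z,sc=5): 
    return atz(t,(c[0]/sc+o[0]-.4,c[1]/sc+o[1]-.4),z).round(4)
o=(310,160)
B=[T(c,o,.026) for c in [(310,170),(438,248),(358,373),(234,293)]]
print('block',B,np.mean(B,0),[np.linalg.norm(B[i]-B[i-1]) for i in range(4)])
a,b=T((316,214),o,.126),T((414,280),o,.126); print('plate',a,b,np.linalg.norm(a-b))
o=(190,130)
S=[T(c,o,.014) for c in [(446,119),(437,327),(222,320)]]; print('base',S,(S[0]+S[2])/2,np.linalg.norm(S[0]-S[1]),np.linalg.norm(S[1]-S[2]))
print('bottle',T((688,225),o,.1),'jar',T((100,436),o,.053),'col',T((380,540),o,.01),T((650,558),o,.01))
# tip and back plate top corners tri
cs=lambda x,y:(180+x/4-.4,150+y/4-.4); ct=lambda x,y:(190+x/5-.4,130+y/5-.4)
for n,a,b in [('tip',(372,200),(285,282)),('BPleft',(164,122),(196,95)),('BPright',(278,76),(374,100)),('barroot top',(238,184),(295,140))]:
    print(n,tri([(s,cs(*a)),(t,ct(*b))]))
```

```text
block [array([ 0.5182, -0.1444,  0.026 ]), array([ 0.4697, -0.2189,  0.026 ]), array([ 0.3962, -0.1678,  0.026 ]), array([ 0.4451, -0.0962,  0.026 ])] [ 0.4573   -0.156825  0.026   ] [np.float64(0.08756055047794069), np.float64(0.088896006659467), np.float64(0.0895179311646555), np.float64(0.08670507482264231)]
plate [ 0.4763 -0.1316  0.126 ] [ 0.4387 -0.1839  0.126 ] 0.06441311978160973
base [array([0.65  , 0.1323, 0.014 ]), array([0.5214, 0.1389, 0.014 ]), array([0.5281, 0.2676, 0.014 ])] [0.58905 0.19995 0.014  ] 0.12876925098795913 0.1288742798234
bottle [ 0.5624 -0.0094  0.1   ] jar [0.4545 0.3309 0.053 ] col [0.3944 0.174  0.01  ] [0.3804 0.014  0.01  ]
tip (array([0.51619652, 0.20566543, 0.19214054]), [np.float64(0.000677058774545819), np.float64(0.0006770587745460261)])
BPleft (array([0.60514359, 0.24506041, 0.23222952]), [np.float64(0.00010556243870089917), np.float64(0.00010556243870088899)])
BPright (array([0.59949984, 0.1542098 , 0.23135236]), [np.float64(0.0017814495852854974), np.float64(0.0017814495852854606)])
barroot top (array([0.59377191, 0.20152567, 0.18755892]), [np.float64(0.0013377381381603486), np.float64(0.0013377381381603163)])
```

```bash
cat >> h.py <<'E'
from scipy.spatial.transform import Rotation as Ro
def to(pos,yaw_deg=None):
    o=observe(); p=o['position']; R=Ro.from_euler('xyz',o['tool_rot'])
    d=R.inv().apply(np.array(pos)-p)*1000
    rv=[0,0,0]
    if yaw_deg is not None:
        rv=np.degrees((R.inv()*Ro.from_euler('xyz',[np.pi,0,np.radians(yaw_deg)])).as_rotvec())
    print('t',o['clock'],'pos',p.round(4),'rot',np.degrees(o['tool_rot']).round(2),'F',o['force'].round(2),'w',round(o['grip_width'],4)); print(' d',d.round(1),'|d|',np.linalg.norm(d).round(1),'rv',np.round(rv,2))
E
python3 -c "
from h import *
to([.52,-.18,.30])
s=load('side0');t=load('top0')
# big plate top corners
print(tri([(s,(320+250/6-.4,135+130/6-.4)),(t,(310+602/5-.4,160+190/5-.4))]))
print(tri([(s,(320+415/6-.4,135+120/6-.4)),(t,(310+718/5-.4,160+316/5-.4))]))
"
```

```text
t 0.15 pos [ 0.1803 -0.5982  0.2309] rot [ 1.800e+02  5.000e-02 -7.323e+01] F [-0.34  0.41  0.62] w 0.0853
 d [-302.4 -445.9  -68.9] |d| 543.2 rv [0 0 0]
(array([ 0.48052201, -0.27916562,  0.16509877]), [np.float64(0.00017437269716194057), np.float64(0.00017437269716188332)])
(array([ 0.41171873, -0.33732553,  0.16359397]), [np.float64(3.829038381425431e-06), np.float64(3.82903838136069e-06)])
```

```bash
python3 -m pendant '[{"dx":-20,"dy":-30,"dz":-60},{"dx":-155,"dy":-225,"dz":-70},{"dx":-155,"dy":-225,"dz":-70},{"dx":-302,"dy":-446,"dz":-69},{"dx":-302,"dy":-446,"dz":-69},{"dx":-302,"dy":-446,"dz":-69},{"dx":-302,"dy":-446,"dz":-69},{"dx":-302,"dy":-446,"dz":-69},{"dx":-302,"dy":-446,"dz":-69},{"dx":-302,"dy":-446,"dz":-69}]'; python3 -c "
from h import *
to([.52,-.18,.30])"
```

```text
t 0.15 pos [ 0.1803 -0.5982  0.2309] rot [ 1.800e+02  5.000e-02 -7.323e+01] F [-0.34  0.41  0.62] w 0.0853
 d [-302.4 -445.9  -68.9] |d| 543.2 rv [0 0 0]schema error: expected keys dx, dy, dz, ax, ay, az, claw
```

```bash
python3 -m pendant '[{"dx":-20,"dy":-30,"dz":-60,"ax":0,"ay":0,"az":0,"claw":85},{"dx":-155,"dy":-225,"dz":-70,"ax":0,"ay":0,"az":0,"claw":85},{"dx":-302,"dy":-446,"dz":-69,"ax":0,"ay":0,"az":0,"claw":85},{"dx":-302,"dy":-446,"dz":-69,"ax":0,"ay":0,"az":0,"claw":85},{"dx":-302,"dy":-446,"dz":-69,"ax":0,"ay":0,"az":0,"claw":85},{"dx":-302,"dy":-446,"dz":-69,"ax":0,"ay":0,"az":0,"claw":85},{"dx":-302,"dy":-446,"dz":-69,"ax":0,"ay":0,"az":0,"claw":85},{"dx":-302,"dy":-446,"dz":-69,"ax":0,"ay":0,"az":0,"claw":85},{"dx":-302,"dy":-446,"dz":-69,"ax":0,"ay":0,"az":0,"claw":85},{"dx":-302,"dy":-446,"dz":-69,"ax":0,"ay":0,"az":0,"claw":85}]'; python3 -c "
from h import *
to([.52,-.18,.30])"
```

```text
clock: 0.98
position: [0.4307, -0.2897, 0.2922]
tool_rot: [3.142, -0.0, -1.278]
force: [0.5, -0.3, -0.1]
grip_width: 0.085
t 0.9833 pos [ 0.4307 -0.2897  0.2922] rot [ 1.800e+02 -1.000e-02 -7.323e+01] F [ 0.51 -0.3  -0.1 ] w 0.085
 d [ -79.2 -117.2   -7.8] |d| 141.7 rv [0 0 0]
```

```bash
python3 -m pendant '[{"dx":-79,"dy":-117,"dz":-8,"ax":0,"ay":0,"az":0,"claw":85},{"dx":-79,"dy":-117,"dz":-8,"ax":0,"ay":0,"az":0,"claw":85},{"dx":-79,"dy":-117,"dz":-8,"ax":0,"ay":0,"az":0,"claw":85},{"dx":-79,"dy":-117,"dz":-8,"ax":0,"ay":0,"az":0,"claw":85},{"dx":-79,"dy":-117,"dz":-8,"ax":0,"ay":0,"az":0,"claw":85},{"dx":-79,"dy":-117,"dz":-8,"ax":0,"ay":0,"az":0,"claw":85}]'; python3 -c "
from h import *
to([.458,-.157,.3],-34.2); grab('wrist','w1')"
```

```text
clock: 1.48
position: [0.5194, -0.1813, 0.2997]
tool_rot: [3.141, 0.0, -1.276]
force: [-0.7, -1.3, 0.0]
grip_width: 0.0849
t 1.4833 pos [ 0.5194 -0.1813  0.2997] rot [ 1.7997e+02  2.0000e-02 -7.3110e+01] F [-0.66 -1.32  0.  ] w 0.0849
 d [-41.1  51.7  -0.3] |d| 66.0 rv [ 2.000e-02  3.000e-02 -3.891e+01]
```

View pics/w1.png

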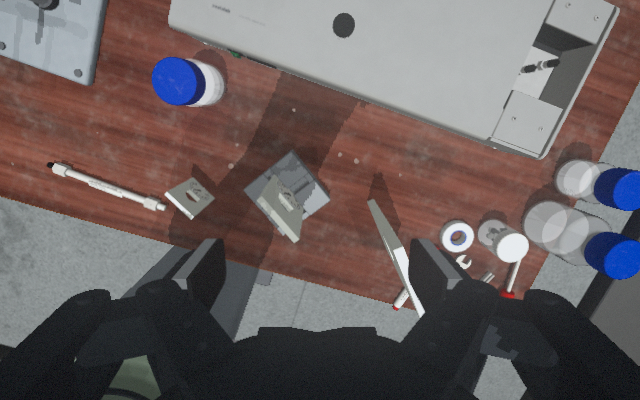

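```bash
python3 -c "
from h import *
crop('w1',235,140,340,250,5,'c5')"
```

```text
(no output)
```

View pics/c5.png

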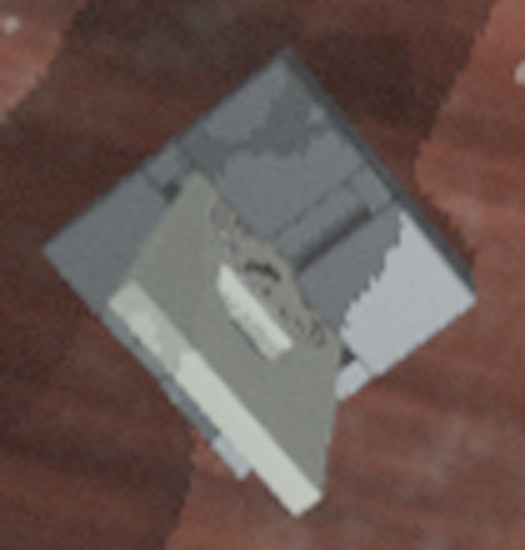

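The crop shows the dial's black graduations on the face towards world +x/−y (image ~(290,192)), as deduced.

Run:
```python
from h import *
w=load('w1')
g=lambda x,y,z:atz(w,(235+x/5-.4,140+y/5-.4),z)[:2]
B=[g(*c,.026) for c in [(45,248),(287,50),(475,297)]]
print(B,(B[0]+B[2])/2)
v=B[1]-B[2];u=B[0]-B[1];print(np.linalg.norm(v),np.degrees(np.arctan2(*v[::-1])),np.linalg.norm(u),np.degrees(np.arctan2(*u[::-1])))
P=[g(*c,.126) for c in [(108,300),(132,283),(322,494),(298,515)]];print(P,np.mean(P,0))
v=P[0]-P[3];print(np.linalg.norm(v),np.degrees(np.arctan2(*v[::-1])));v=P[1]-P[2];print(np.linalg.norm(v),np.degrees(np.arctan2(*v[::-1])))
to([.457,-.157,.16],-34.2)
```

```text
[array([ 0.44856798, -0.09544367]), array([ 0.52125899, -0.14508141]), array([ 0.4699276 , -0.21434802])] [ 0.45924779 -0.15489585]
0.08621354240510896 53.458972226207536 0.08802208668096076 145.6724138404958
[array([ 0.47355016, -0.12699398]), array([ 0.47871214, -0.13097884]), array([ 0.44388714, -0.18309037]), array([ 0.43748566, -0.17938757])] [ 0.45840877 -0.15511269]
0.06360610290722865 55.45888635720592
0.06267688771649202 56.24605260154392
t 1.5333 pos [ 0.5188 -0.1823  0.2997] rot [ 1.7996e+02  1.0000e-02 -7.3210e+01] F [ 0.29 -0.97  0.06] w 0.0849
 d [-42.1  51.7 139.7] |d| 154.8 rv [ 4.000e-02  2.000e-02 -3.901e+01]
```

```bash
python3 -m pendant '[{"dx":-41,"dy":50,"dz":60,"ax":0,"ay":0,"az":-39,"claw":45},{"dx":-41,"dy":50,"dz":60,"ax":0,"ay":0,"az":-39,"claw":45},{"dx":-41,"dy":50,"dz":135,"ax":0,"ay":0,"az":-39,"claw":45},{"dx":-41,"dy":50,"dz":135,"ax":0,"ay":0,"az":-39,"claw":45},{"dx":-41,"dy":50,"dz":135,"ax":0,"ay":0,"az":-39,"claw":45},{"dx":-41,"dy":50,"dz":135,"ax":0,"ay":0,"az":-39,"claw":45},{"dx":-41,"dy":50,"dz":135,"ax":0,"ay":0,"az":-39,"claw":45},{"dx":-41,"dy":50,"dz":135,"ax":0,"ay":0,"az":-39,"claw":45}]'; python3 -c "
from h import *
to([.458,-.156,.098],-34.3); grab('wrist','w2');crop('w2',150,150,490,350,2.3,'c6')"
```

```text
clock: 2.2
position: [0.459, -0.1584, 0.1651]
tool_rot: [3.141, -0.0, -0.602]
force: [0.2, -0.2, 0.3]
grip_width: 0.0453
t 2.2 pos [ 0.459  -0.1584  0.1651] rot [ 1.7999e+02 -1.0000e-02 -3.4470e+01] F [ 0.21 -0.23  0.34] w 0.0453
 d [-2.2 -1.4 67.1] |d| 67.1 rv [ 0.01 -0.01 -0.17]
```

View pics/c6.png

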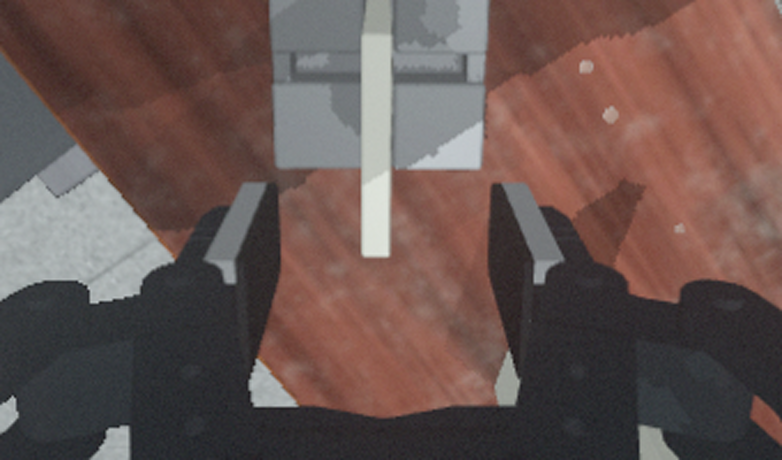

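Run:
```python
from h import *
w=load('w2'); g=lambda x,y,z:atz(w,(150+x/2.3-.3,150+y/2.3-.3),z)
o=observe();R=Ro.from_euler('xyz',o['tool_rot'])
for c in [(361,257),(390,257)]:
    p=g(*c,.126); print(p,R.inv().apply(p-o['position'])*1000)
for c in [(276,167,.026),(484,167,.026)]: 
    p=g(*c); print(p,R.inv().apply(p-o['position'])*1000)
```

```text
[ 0.43671449 -0.17871696  0.126     ] [-6.90633111 29.6139187  39.23549778]
[ 0.44345626 -0.18333207  0.126     ] [ 1.26377641 29.60416878 39.23962069]
[ 0.39825604 -0.16554064  0.026     ] [-46.12177858  40.49614305 139.21746161]
[ 0.47058958 -0.21508526  0.026     ] [ 41.5526244   40.41492064 139.26170878]
```

```bash
python3 -m pendant '[{"dx":-2.7,"dy":-2.5,"dz":35,"ax":0,"ay":0,"az":0,"claw":45},{"dx":-2.7,"dy":-2.5,"dz":67,"ax":0,"ay":0,"az":0,"claw":45},{"dx":-2.7,"dy":-2.5,"dz":67,"ax":0,"ay":0,"az":0,"claw":45},{"dx":-2.7,"dy":-2.5,"dz":67,"ax":0,"ay":0,"az":0,"claw":5},{"dx":-2.7,"dy":-2.5,"dz":67,"ax":0,"ay":0,"az":0,"claw":5},{"dx":-2.7,"dy":-2.5,"dz":67,"ax":0,"ay":0,"az":0,"claw":5},{"dx":-2.7,"dy":-2.5,"dz":67,"ax":0,"ay":0,"az":0,"claw":5},{"dx":-2.7,"dy":-2.5,"dz":67,"ax":0,"ay":0,"az":0,"claw":5}]' 30; python3 -c "
from h import *
to([.458,-.156,.098])"
```

```text
clock: 2.92
position: [0.4595, -0.1541, 0.0998]
tool_rot: [-3.141, -0.003, -0.598]
force: [-0.7, 0.5, 8.3]
grip_width: 0.0074
t 2.9167 pos [ 0.4595 -0.1541  0.0998] rot [-1.7996e+02 -1.6000e-01 -3.4270e+01] F [-0.71  0.47  8.32] w 0.0074
 d [-0.2  2.4  1.8] |d| 3.0 rv [0 0 0]
```

```bash
python3 -m pendant '[{"dx":0,"dy":0,"dz":-20,"ax":0,"ay":0,"az":0,"claw":5},{"dx":0,"dy":0,"dz":-42,"ax":0,"ay":0,"az":0,"claw":5},{"dx":0,"dy":0,"dz":-42,"ax":0,"ay":0,"az":0,"claw":5},{"dx":0,"dy":0,"dz":-42,"ax":0,"ay":0,"az":90,"claw":5},{"dx":0,"dy":0,"dz":-42,"ax":0,"ay":0,"az":90,"claw":5},{"dx":0,"dy":0,"dz":-42,"ax":0,"ay":0,"az":90,"claw":5},{"dx":0,"dy":0,"dz":-42,"ax":0,"ay":0,"az":90,"claw":5},{"dx":0,"dy":0,"dz":-42,"ax":0,"ay":0,"az":90,"claw":5},{"dx":0,"dy":0,"dz":-42,"ax":0,"ay":0,"az":90,"claw":5},{"dx":0,"dy":0,"dz":-42,"ax":0,"ay":0,"az":90,"claw":5}]'; python3 -c "
from h import *
to([.4594,-.1542,.14],-124.3)"
```

```text
clock: 3.75
position: [0.459, -0.1539, 0.141]
tool_rot: [-3.14, -0.0, -1.479]
force: [0.0, -0.6, -0.9]
grip_width: 0.0074
t 3.75 pos [ 0.459  -0.1539  0.141 ] rot [-1.799e+02 -2.000e-02 -8.475e+01] F [ 0.03 -0.57 -0.91] w 0.0074
 d [ 0.4 -0.4  1. ] |d| 1.1 rv [-1.000e-01  1.000e-02  3.955e+01]
```

```bash
python3 -m pendant '[{"dx":0,"dy":0,"dz":0,"ax":0,"ay":0,"az":39.6,"claw":5},{"dx":0,"dy":0,"dz":0,"ax":0,"ay":0,"az":39.6,"claw":5},{"dx":0,"dy":0,"dz":0,"ax":0,"ay":0,"az":39.6,"claw":5},{"dx":0,"dy":0,"dz":0,"ax":0,"ay":0,"az":39.6,"claw":5},{"dx":0,"dy":0,"dz":0,"ax":0,"ay":0,"az":39.6,"claw":5},{"dx":0,"dy":0,"dz":0,"ax":0,"ay":0,"az":39.6,"claw":5},{"dx":0,"dy":0,"dz":0,"ax":0,"ay":0,"az":39.6,"claw":5},{"dx":0,"dy":0,"dz":0,"ax":0,"ay":0,"az":39.6,"claw":5}]'; python3 -c "
from h import *
to([.4594,-.1542,.14],-124.3);grab('wrist','w3');grab('side','s3');crop('w3',220,140,420,300,4,'c7');crop('s3',320,135,440,265,5,'c8')"
```

```text
clock: 4.42
position: [0.4589, -0.1536, 0.1406]
tool_rot: [-3.141, 0.001, -2.161]
force: [0.5, -0.2, -1.0]
grip_width: 0.0077
t 4.4167 pos [ 0.4589 -0.1536  0.1406] rot [-1.7995e+02  3.0000e-02 -1.2381e+02] F [ 0.46 -0.2  -0.95] w 0.0077
 d [ 0.2 -0.8  0.6] |d| 1.0 rv [-0.05  0.03  0.49]
```

View pics/c7.png

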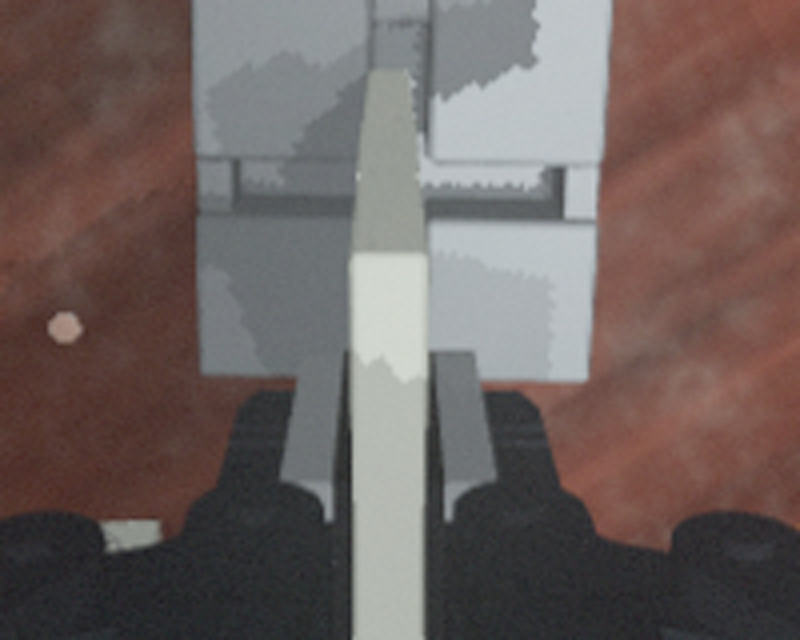

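View pics/c8.png

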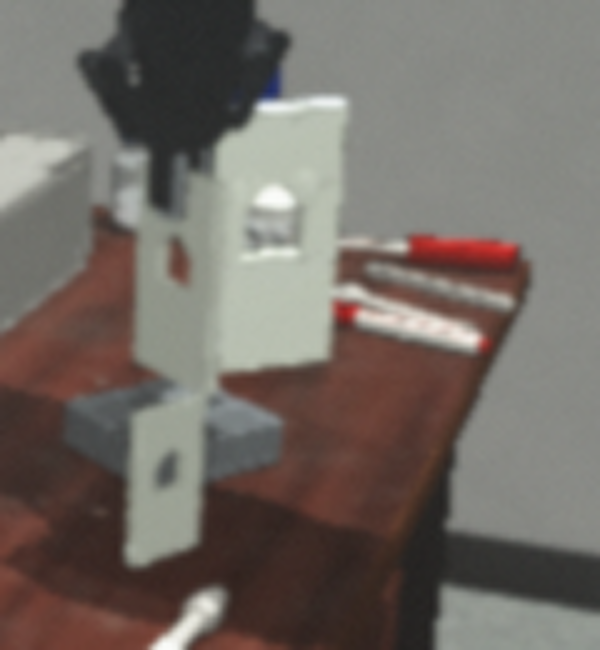

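Run:
```python
from h import *
w=load('w3'); 
o=observe();R=Ro.from_euler('xyz',o['tool_rot'])
def g(x,y,z,n=''):
    p=atz(w,(220+x/4-.4,140+y/4-.4),z); print(n,p.round(4),(R.inv().apply(p-o['position'])*1000).round(1))
g(203,375,.026,'bl');g(588,382,.026,'br');g(192,20,.026,'lfar');g(611,20,.026,'rfar')
g(370,20,.026,'slotL');g(432,20,.026,'slotR');g(431,150,.026,'slotR near')
zb=.006+.0408
g(370,70,zb,'platebotL');g(411,70,zb,'plbotR')
zt=zb+.12
g(350,253,zt,'top L');g(427,253,zt,'topR')
```

```text
bl [ 0.4471 -0.0954  0.026 ] [-41.9  42.2 114.4]
br [ 0.3978 -0.1661  0.026 ] [ 44.3  43.8 114.3]
lfar [ 0.5123 -0.14    0.026 ] [-41.2 -36.8 114.4]
rfar [ 0.4641 -0.2121  0.026 ] [ 45.6 -36.9 114.4]
slotL [ 0.4918 -0.1706  0.026 ] [ -4.3 -36.8 114.4]
slotR [ 0.4847 -0.1813  0.026 ] [  8.5 -36.8 114.4]
slotR near [ 0.4618 -0.166   0.026 ] [  8.6  -9.3 114.4]
platebotL [ 0.4856 -0.1669  0.0468] [ -4.  -29.6  93.6]
plbotR [ 0.4813 -0.1734  0.0468] [  3.9 -29.6  93.6]
top L [ 0.4859 -0.167   0.1668] [ -4.1 -30.  -26.4]
topR [ 0.4817 -0.1733  0.1668] [  3.4 -30.  -26.4]
```

```bash
python3 -m pendant '[{"dx":1.7,"dy":-3,"dz":0,"ax":0,"ay":0,"az":0.8,"claw":5},{"dx":1.7,"dy":-3,"dz":0,"ax":0,"ay":0,"az":0.8,"claw":5},{"dx":1.7,"dy":-3,"dz":10,"ax":0,"ay":0,"az":0.8,"claw":5},{"dx":1.7,"dy":-3,"dz":18,"ax":0,"ay":0,"az":0.8,"claw":5},{"dx":1.7,"dy":-3,"dz":24,"ax":0,"ay":0,"az":0.8,"claw":5},{"dx":1.7,"dy":-3,"dz":28,"ax":0,"ay":0,"az":0.8,"claw":5}]'; python3 -c "
from h import *
to([.4594,-.1542,.1],-124.5)"
```

```text
clock: 5.02
position: [0.4596, -0.1566, 0.1107]
tool_rot: [3.14, -0.001, -2.177]
force: [0.0, -0.3, -1.6]
grip_width: 0.0073
t 5.0167 pos [ 0.4596 -0.1566  0.1107] rot [ 1.7991e+02 -3.0000e-02 -1.2475e+02] F [ 0.01 -0.3  -1.63] w 0.0073
 d [-1.9  1.5 10.7] |d| 10.9 rv [ 0.09 -0.03 -0.25]
```

```bash
python3 -m pendant '[{"dx":0,"dy":0,"dz":6,"ax":0,"ay":0,"az":0,"claw":5},{"dx":0,"dy":0,"dz":9,"ax":0,"ay":0,"az":0,"claw":5},{"dx":0,"dy":0,"dz":10,"ax":0,"ay":0,"az":0,"claw":5},{"dx":0,"dy":0,"dz":10,"ax":0,"ay":0,"az":0,"claw":5}]'; python3 -c "
from h import *
to([.4594,-.1542,.1],-124.5)"
```

```text
clock: 5.35
position: [0.46, -0.1568, 0.1017]
tool_rot: [3.141, -0.0, -2.177]
force: [0.1, 0.6, -1.5]
grip_width: 0.0073
t 5.35 pos [ 0.46   -0.1568  0.1017] rot [ 1.7998e+02 -1.0000e-02 -1.2476e+02] F [ 0.14  0.57 -1.52] w 0.0073
 d [-1.8  2.   1.7] |d| 3.1 rv [ 0.02 -0.01 -0.26]
```

```bash
python3 -m pendant '[{"dx":0,"dy":0,"dz":1,"ax":0,"ay":0,"az":0,"claw":45},{"dx":0,"dy":0,"dz":1,"ax":0,"ay":0,"az":0,"claw":45},{"dx":0,"dy":0,"dz":1,"ax":0,"ay":0,"az":0,"claw":45},{"dx":0,"dy":0,"dz":-30,"ax":0,"ay":0,"az":0,"claw":45},{"dx":0,"dy":0,"dz":-60,"ax":0,"ay":0,"az":0,"claw":45},{"dx":0,"dy":0,"dz":-60,"ax":0,"ay":0,"az":-120,"claw":45},{"dx":0,"dy":0,"dz":-60,"ax":0,"ay":0,"az":-120,"claw":45},{"dx":0,"dy":0,"dz":-60,"ax":0,"ay":0,"az":-120,"claw":45},{"dx":0,"dy":0,"dz":-60,"ax":0,"ay":0,"az":-120,"claw":45},{"dx":0,"dy":0,"dz":-60,"ax":0,"ay":0,"az":-120,"claw":45}]'; python3 -m pendant '[{"dx":0,"dy":0,"dz":0,"ax":0,"ay":0,"az":-120,"claw":45},{"dx":0,"dy":0,"dz":0,"ax":0,"ay":0,"az":-120,"claw":45},{"dx":0,"dy":0,"dz":0,"ax":0,"ay":0,"az":-120,"claw":45},{"dx":0,"dy":0,"dz":0,"ax":0,"ay":0,"az":-120,"claw":45},{"dx":0,"dy":0,"dz":0,"ax":0,"ay":0,"az":-120,"claw":45},{"dx":0,"dy":0,"dz":0,"ax":0,"ay":0,"az":-120,"claw":45},{"dx":0,"dy":0,"dz":0,"ax":0,"ay":0,"az":-120,"claw":45},{"dx":0,"dy":0,"dz":0,"ax":0,"ay":0,"az":-120,"claw":45},{"dx":0,"dy":0,"dz":0,"ax":0,"ay":0,"az":-120,"claw":45},{"dx":0,"dy":0,"dz":0,"ax":0,"ay":0,"az":-120,"claw":45}]';python3 -c "
from h import *
to([.4594,-.1555,.16],55.5)"
```

```text
clock: 6.18
position: [0.4602, -0.1568, 0.1623]
tool_rot: [-3.141, -0.0, -1.546]
force: [-0.5, -0.6, 0.1]
grip_width: 0.0451
clock: 7.02
position: [0.4602, -0.1569, 0.1622]
tool_rot: [3.141, -0.0, -0.296]
force: [-0.2, -0.3, -0.4]
grip_width: 0.0449
t 7.0167 pos [ 0.4602 -0.1569  0.1622] rot [ 1.7999e+02 -3.0000e-02 -1.6980e+01] F [-0.16 -0.29 -0.36] w 0.0449
 d [-1.1 -1.1  2.2] |d| 2.8 rv [ 3.000e-02 -2.000e-02 -7.248e+01]
```

```bash
python3 -m pendant '[{"dx":0,"dy":0,"dz":0,"ax":0,"ay":0,"az":-72,"claw":45},{"dx":0,"dy":0,"dz":0,"ax":0,"ay":0,"az":-72,"claw":45},{"dx":0,"dy":0,"dz":0,"ax":0,"ay":0,"az":-72,"claw":45},{"dx":0,"dy":0,"dz":0,"ax":0,"ay":0,"az":-72,"claw":45},{"dx":0,"dy":0,"dz":0,"ax":0,"ay":0,"az":-72,"claw":45},{"dx":0,"dy":0,"dz":0,"ax":0,"ay":0,"az":-72,"claw":45},{"dx":0,"dy":0,"dz":0,"ax":0,"ay":0,"az":-72,"claw":45},{"dx":0,"dy":0,"dz":0,"ax":0,"ay":0,"az":-72,"claw":45},{"dx":0,"dy":0,"dz":0,"ax":0,"ay":0,"az":-72,"claw":45},{"dx":0,"dy":0,"dz":0,"ax":0,"ay":0,"az":-72,"claw":45}]';python3 -c "
from h import *
to([.4594,-.1555,.16],55.5);grab('wrist','w4');crop('w4',150,130,490,330,2.3,'c9')"
```

```text
clock: 7.85
position: [0.4601, -0.157, 0.1622]
tool_rot: [3.141, 0.0, 0.953]
force: [0.2, 0.0, -0.5]
grip_width: 0.045
t 7.85 pos [ 0.4601 -0.157   0.1622] rot [1.7997e+02 1.0000e-02 5.4630e+01] F [ 0.2   0.02 -0.5 ] w 0.045
 d [ 0.8 -1.4  2.2] |d| 2.7 rv [ 0.03  0.01 -0.87]
```

View pics/c9.png

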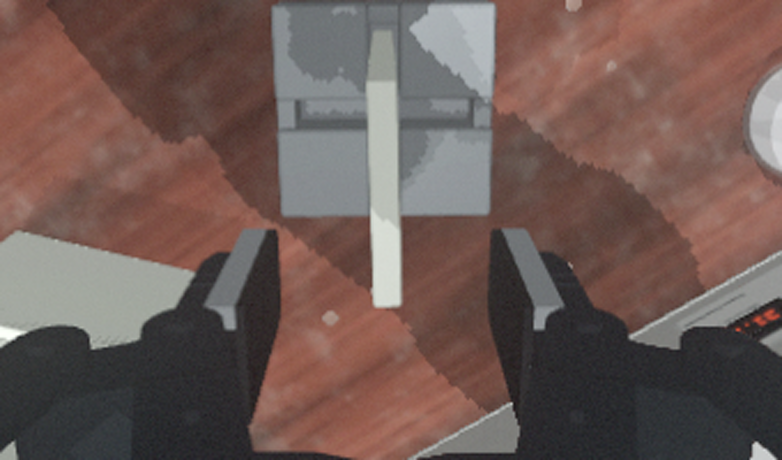

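The plate stands upright in the cross slot (top edge ~ (384,190) in the crop).

Run:
```python
from h import *
w=load('w4'); o=observe();R=Ro.from_euler('xyz',o['tool_rot'])
for c in [(372,306),(402,306),(365,80),(399,80)]:
    p=atz(w,(150+c[0]/2.3-.3,130+c[1]/2.3-.3),.126); print(p,(R.inv().apply(p-o['position'])*1000).round(1))
```

```text
[ 0.48176478 -0.17605554  0.126     ] [-3.3 28.6 36.1]
[ 0.48658316 -0.16926428  0.126     ] [ 5.1 28.7 36.1]
[ 0.42915543 -0.14058582  0.126     ] [ -4.2 -34.8  36.1]
[ 0.43415046 -0.13354202  0.126     ] [  4.5 -34.7  36.1]
```

```bash
python3 -m pendant '[{"dx":0.5,"dy":-3,"dz":30,"ax":0,"ay":0,"az":-0.8,"claw":45},{"dx":0.5,"dy":-3,"dz":63,"ax":0,"ay":0,"az":-0.8,"claw":45},{"dx":0.5,"dy":-3,"dz":63,"ax":0,"ay":0,"az":-0.8,"claw":45},{"dx":0.5,"dy":-3,"dz":63,"ax":0,"ay":0,"az":-0.8,"claw":5},{"dx":0.5,"dy":-3,"dz":63,"ax":0,"ay":0,"az":-0.8,"claw":5},{"dx":0.5,"dy":-3,"dz":63,"ax":0,"ay":0,"az":-0.8,"claw":5},{"dx":0.5,"dy":-3,"dz":63,"ax":0,"ay":0,"az":-0.8,"claw":5},{"dx":0.5,"dy":-3,"dz":63,"ax":0,"ay":0,"az":-0.8,"claw":5}]' 40; python3 -c "
from h import *
to([.458,-.156,.098],55.5)"
```

```text
clock: 8.57
position: [0.4588, -0.155, 0.1006]
tool_rot: [3.139, -0.0, 0.961]
force: [-1.2, -0.1, 8.9]
grip_width: 0.007
t 8.5667 pos [ 0.4588 -0.155   0.1006] rot [ 1.7986e+02 -2.0000e-02  5.5040e+01] F [-1.22 -0.06  8.93] w 0.007
 d [-1.3 -0.1  2.6] |d| 3.0 rv [ 0.14 -0.02 -0.46]
```

```bash
python3 -m pendant '[{"dx":0,"dy":0,"dz":-25,"ax":0,"ay":0,"az":0,"claw":5},{"dx":0,"dy":0,"dz":-120,"ax":0,"ay":0,"az":0,"claw":5},{"dx":0,"dy":0,"dz":-120,"ax":0,"ay":0,"az":58,"claw":5},{"dx":0,"dy":0,"dz":-120,"ax":0,"ay":0,"az":58,"claw":5},{"dx":0,"dy":0,"dz":-120,"ax":0,"ay":0,"az":58,"claw":5},{"dx":0,"dy":0,"dz":-120,"ax":0,"ay":0,"az":58,"claw":5},{"dx":0,"dy":0,"dz":-120,"ax":0,"ay":0,"az":58,"claw":5},{"dx":0,"dy":0,"dz":-120,"ax":0,"ay":0,"az":58,"claw":5},{"dx":0,"dy":0,"dz":-120,"ax":0,"ay":0,"az":58,"claw":5},{"dx":0,"dy":0,"dz":-120,"ax":0,"ay":0,"az":58,"claw":5}]'; python3 -c "
from h import *
to([.464,.206,.22],-3)"
```

```text
clock: 9.4
position: [0.4582, -0.1546, 0.2203]
tool_rot: [3.141, -0.002, -0.045]
force: [-0.4, -0.4, -1.6]
grip_width: 0.0072
t 9.4 pos [ 0.4582 -0.1546  0.2203] rot [ 1.7998e+02 -1.0000e-01 -2.5900e+00] F [-0.4  -0.41 -1.63] w 0.0072
 d [-1.050e+01 -3.605e+02  2.000e-01] |d| 360.6 rv [ 0.02 -0.1   0.41]
```

```bash
python3 -m pendant '[{"dx":-10,"dy":-30,"dz":0,"ax":0,"ay":0,"az":0.4,"claw":5},{"dx":-10,"dy":-360,"dz":0,"ax":0,"ay":0,"az":0.4,"claw":5},{"dx":-10,"dy":-360,"dz":0,"ax":0,"ay":0,"az":0.4,"claw":5},{"dx":-10,"dy":-360,"dz":0,"ax":0,"ay":0,"az":0.4,"claw":5},{"dx":-10,"dy":-360,"dz":0,"ax":0,"ay":0,"az":0.4,"claw":5},{"dx":-10,"dy":-360,"dz":0,"ax":0,"ay":0,"az":0.4,"claw":5},{"dx":-10,"dy":-360,"dz":0,"ax":0,"ay":0,"az":0.4,"claw":5},{"dx":-10,"dy":-360,"dz":0,"ax":0,"ay":0,"az":0.4,"claw":5},{"dx":-10,"dy":-360,"dz":0,"ax":0,"ay":0,"az":0.4,"claw":5},{"dx":-10,"dy":-360,"dz":0,"ax":0,"ay":0,"az":0.4,"claw":5}]'; python3 -m pendant '[{"dx":0,"dy":0,"dz":0,"ax":0,"ay":0,"az":0,"claw":5},{"dx":0,"dy":0,"dz":0,"ax":0,"ay":0,"az":0,"claw":5}]'; python3 -c "
from h import *
to([.464,.206,.22],-3)
for n in ['side','top','wrist']: grab(n,n+'5')
crop('side5',180,90,360,240,4.3,'c10'); crop('top5',200,110,320,220,5.4,'c11')"
```

```text
clock: 10.23
position: [0.4609, 0.2136, 0.2207]
tool_rot: [-3.137, -0.002, -0.038]
force: [-1.9, 0.2, -1.8]
grip_width: 0.007
clock: 10.4
position: [0.4619, 0.2053, 0.2197]
tool_rot: [-3.142, -0.001, -0.045]
force: [-0.1, -1.1, -1.4]
grip_width: 0.0079
t 10.4 pos [0.4619 0.2053 0.2197] rot [-1.8e+02 -5.0e-02 -2.6e+00] F [-0.1  -1.05 -1.44] w 0.0079
 d [ 2.1 -0.7 -0.3] |d| 2.2 rv [-0.   -0.05  0.4 ]
```

View pics/c10.png

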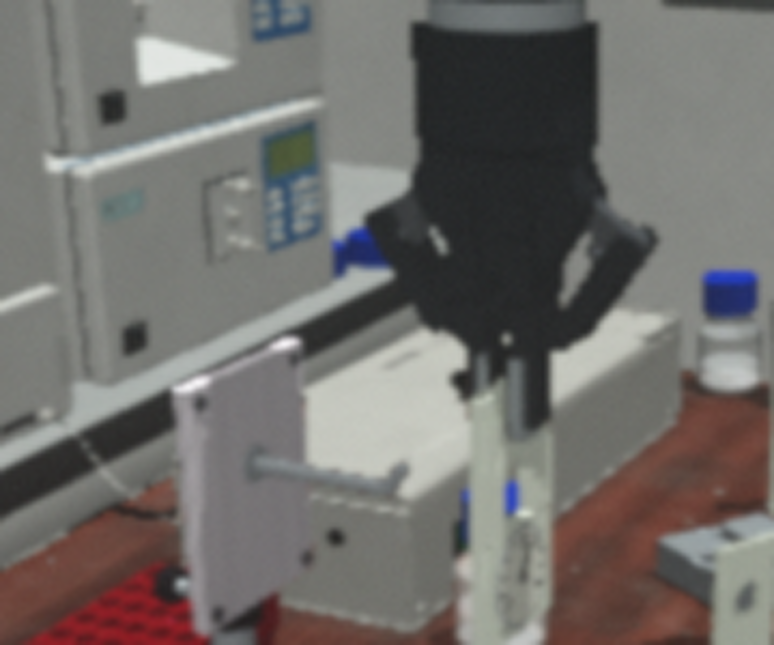

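View pics/c11.png

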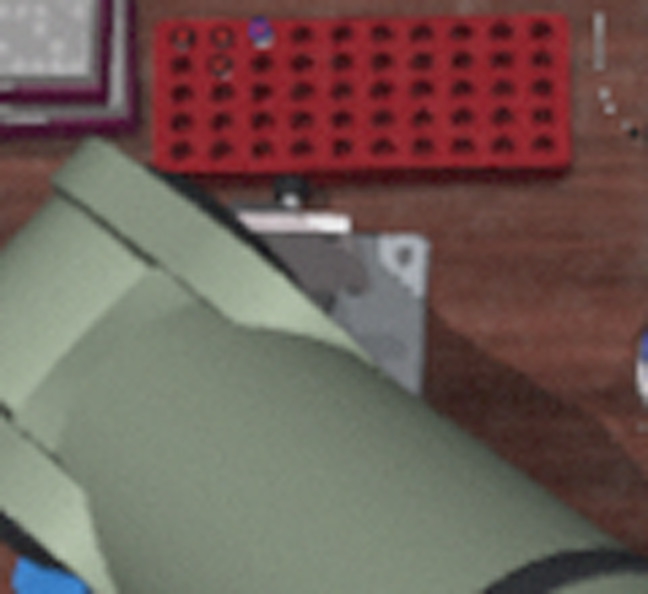

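View pics/wrist5.png

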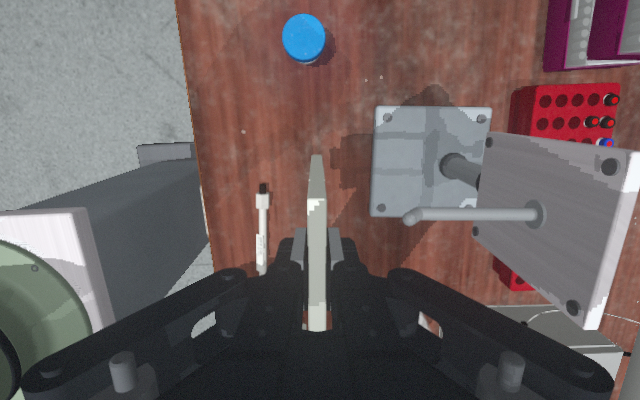

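```bash
python3 -c "
from h import *
crop('wrist5',370,170,640,340,2.9,'c12'); crop('wrist5',280,140,360,340,3,'c13')"
```

```text
(no output)
```

View pics/c12.png

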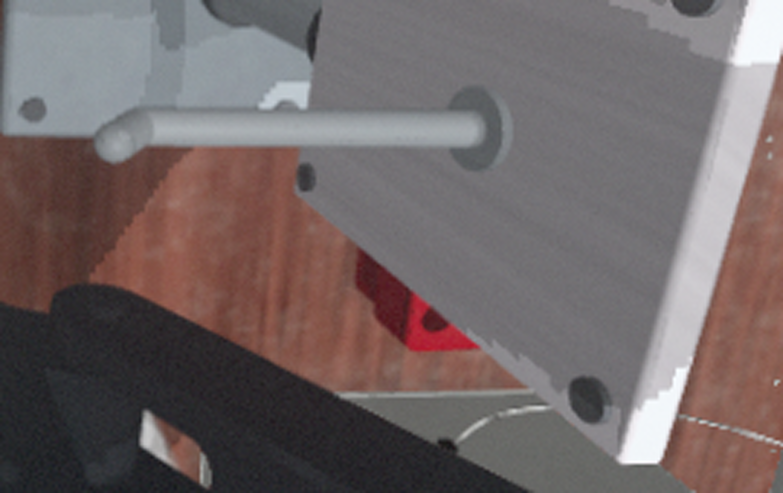

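View pics/c13.png

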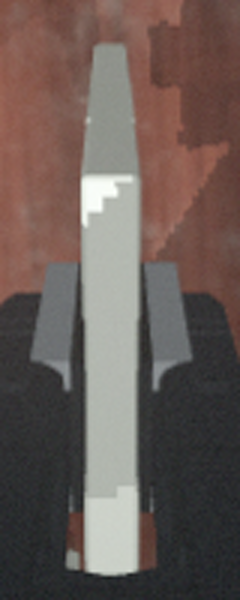

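Run:
```python
from h import *
w=load('wrist5'); s=load('side5');o=observe();R=Ro.from_euler('xyz',o['tool_rot'])
W=lambda x,y:(370+x/2.9-.3,170+y/2.9-.3); W2=lambda x,y:(280+x/3-.3,140+y/3-.3); S=lambda x,y:(180+x/4.3-.4,90+y/4.3-.4)
tl=lambda p:(R.inv().apply(p-o['position'])*1000).round(1)
def t2(n,a,b):
    x,e=tri([(w,W(*a)),(s,S(*b))]); print(n,x.round(4),'err',np.round(e,4),tl(x))
t2('tip',(112,150),(403,467)); t2('root',(482,128),(252,464)); t2('bend',(148,128),(382,484))
t2('BP near top front',(622,460),(290,345))
for z in (.180,.184,.188):
    a,b=atz(w,W(160,128),z),atz(w,W(470,128),z); print(z,a.round(4),b.round(4),tl(a),tl(b),np.degrees(np.arctan2(*(b-a)[1::-1])))
zt=o['position'][2]+.0254
for n,c,z in [('farL',(82,176),zt),('farR',(139,176),zt),('nearL',(85,572),zt),('nearR',(139,572),zt),('botL',(95,44),zt-.12),('botR',(126,44),zt-.12)]:
    p=atz(w,W2(*c),z);print(n,p.round(4),tl(p))
print(proj(s,[[*R.apply([0.00,0.032,-.0254])+o['position']]]))
# predicted width of bar at depth -> px
V=w['view']; 
for z in (.18,.184,.188):
    p=np.array([.56,.2015,z,1]); print(z,K(w)[0,0]*.008/-(V@p)[2]*2.9)
```

```text
tip [0.5149 0.2059 0.1955] err [0.0002 0.0002] [52.6 -4.1 24. ]
root [0.5972 0.2023 0.1836] err [0. 0.] [135.   -4.4  35.9]
bend [0.5252 0.2068 0.186 ] err [0.0004 0.0004] [62.9 -5.5 33.5]
BP near top front [0.6022 0.1532 0.227 ] err [0.0011 0.0011] [142.3  44.4  -7.5]
0.18 [0.5295 0.2044 0.18  ] [0.5973 0.2011 0.18  ] [67.3 -3.3 39.5] [135.1  -3.2  39.5] -2.7879868557071514
0.184 [0.5281 0.2058 0.184 ] [0.5943 0.2026 0.184 ] [65.8 -4.7 35.5] [132.1  -4.6  35.5] -2.787986855707159
0.188 [0.5266 0.2073 0.188 ] [0.5914 0.2041 0.188 ] [64.3 -6.  31.5] [129.2  -6.   31.5] -2.787986855707142
farL [0.4597 0.2367 0.2448] [ -3.9 -32.2 -25.4]
farR [0.4672 0.2363 0.2448] [  3.5 -32.2 -25.4]
nearL [0.4567 0.1751 0.2448] [ -4.   29.5 -25.4]
nearR [0.4648 0.1747 0.2448] [  4.1  29.4 -25.4]
botL [0.4594 0.2369 0.1248] [ -4.3 -32.4  94.6]
botR [0.4674 0.2365 0.1248] [  3.7 -32.4  94.6]
[[305.96403091 172.34690186]]
0.18 37.27781230951695
0.184 38.04173540271665
0.188 38.8376232361754
```

```bash
python3 -m pendant '[{"dx":0,"dy":-4.3,"dz":5,"ax":0,"ay":0,"az":0.2,"claw":5},{"dx":0,"dy":-4.3,"dz":5,"ax":0,"ay":0,"az":0.2,"claw":5},{"dx":20,"dy":-4.3,"dz":5,"ax":0,"ay":0,"az":0.2,"claw":5},{"dx":38,"dy":-4.3,"dz":5,"ax":0,"ay":0,"az":0.2,"claw":5},{"dx":38,"dy":-4.3,"dz":5,"ax":0,"ay":0,"az":0.2,"claw":5},{"dx":38,"dy":-4.3,"dz":5,"ax":0,"ay":0,"az":0.2,"claw":5}]';  python3 -c "
from h import *
to([.464,.206,.22],-3)
for n in ['side','wrist']: grab(n,n+'6')
crop('side6',200,150,320,260,6,'c14'); crop('wrist6',280,140,460,300,4.4,'c15')"
```

```text
clock: 11.05
position: [0.5003, 0.2078, 0.2135]
tool_rot: [-3.141, 0.001, -0.05]
force: [-0.9, -0.3, -0.9]
grip_width: 0.0075
t 11.05 pos [0.5003 0.2078 0.2135] rot [-1.7999e+02  4.0000e-02 -2.8700e+00] F [-0.93 -0.34 -0.95] w 0.0075
 d [-36.1   3.6  -6.4] |d| 36.9 rv [-0.01  0.04  0.13]
```

View pics/c14.png

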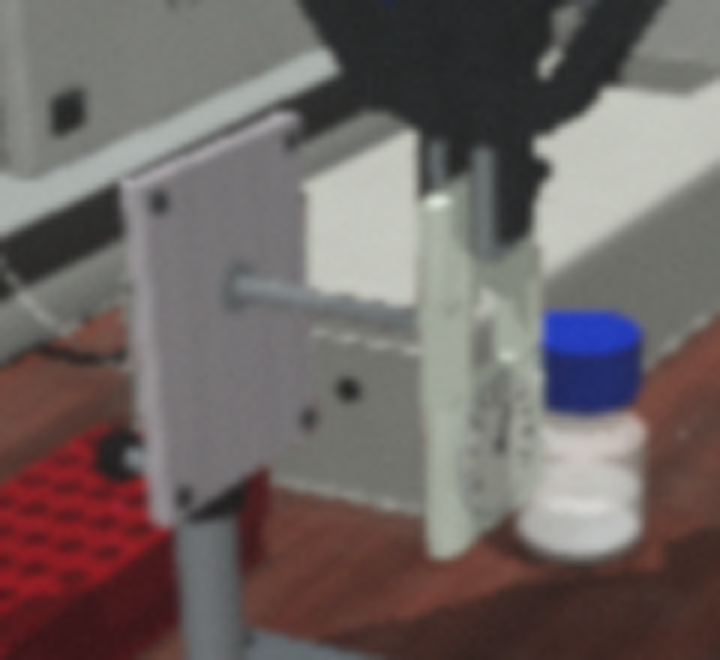

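View pics/c15.png

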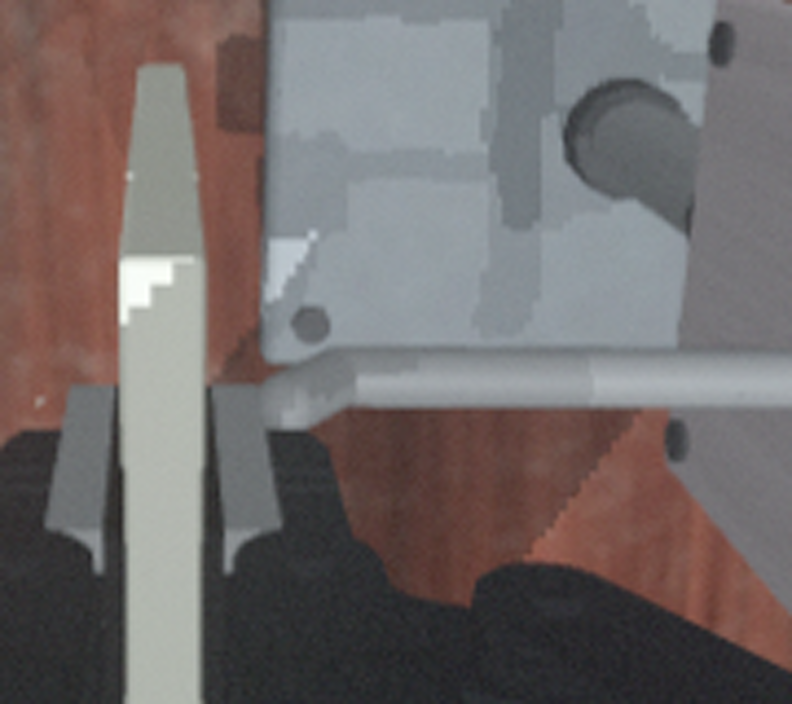

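Run:
```python
from h import *
w=load('wrist6');o=observe();R=Ro.from_euler('xyz',o['tool_rot'])
for c in [(380,379),(780,379)]:
    for z in (.182,.184,.186):
        p=atz(w,(280+c[0]/4.4-.4,140+c[1]/4.4-.4),z);print(z,p.round(4),(R.inv().apply(p-o['position'])*1000).round(1))
p=atz(w,(280+162/4.4-.4,140+257/4.4-.4),o['position'][2]+.0254);print(p.round(4),(R.inv().apply(p-o['position'])*1000).round(1))
```

```text
0.182 [0.529  0.2049 0.182 ] [29.7  1.7 31.7]
0.184 [0.5287 0.2057 0.184 ] [29.4  0.9 29.7]
0.186 [0.5284 0.2065 0.186 ] [29.   0.1 27.7]
0.182 [0.5839 0.2022 0.182 ] [84.7  1.7 31.7]
0.184 [0.583 0.203 0.184] [83.7  0.9 29.7]
0.186 [0.582  0.2038 0.186 ] [82.7  0.2 27.7]
[0.501  0.2403 0.2392] [  0.  -32.3 -25.4]
```

```bash
python3 -m pendant '[{"dx":10,"dy":1,"dz":0,"ax":0,"ay":0,"az":0,"claw":5},{"dx":25,"dy":1,"dz":0,"ax":0,"ay":0,"az":0,"claw":5},{"dx":40,"dy":1,"dz":0,"ax":0,"ay":0,"az":0,"claw":5},{"dx":54,"dy":1,"dz":0,"ax":0,"ay":0,"az":0,"claw":5},{"dx":54,"dy":1,"dz":0,"ax":0,"ay":0,"az":0,"claw":5},{"dx":54,"dy":1,"dz":0,"ax":0,"ay":0,"az":0,"claw":5}]';  python3 -m pendant '[{"dx":0,"dy":0,"dz":4,"ax":0,"ay":0,"az":0,"claw":5},{"dx":0,"dy":0,"dz":8,"ax":0,"ay":0,"az":0,"claw":5},{"dx":0,"dy":0,"dz":10,"ax":0,"ay":0,"az":0,"claw":5},{"dx":0,"dy":0,"dz":11,"ax":0,"ay":0,"az":0,"claw":5},{"dx":0,"dy":0,"dz":11,"ax":0,"ay":0,"az":0,"claw":5}]'; python3 -c "
from h import *
to([.464,.206,.22],-3)
for n in ['side','wrist']: grab(n,n+'7')
crop('side7',200,150,320,260,6,'c16'); crop('wrist7',280,140,460,300,4.4,'c17')"
```

```text
clock: 11.65
position: [0.5541, 0.2043, 0.2137]
tool_rot: [-3.142, 0.0, -0.049]
force: [-0.8, -0.3, -1.4]
grip_width: 0.0073
clock: 12.07
position: [0.5536, 0.2044, 0.2027]
tool_rot: [3.141, 0.0, -0.049]
force: [0.1, -1.1, -1.1]
grip_width: 0.0075
t 12.0667 pos [0.5536 0.2044 0.2027] rot [ 1.7999e+02  2.0000e-02 -2.7900e+00] F [ 0.11 -1.09 -1.06] w 0.0075
 d [-89.6   2.7 -17.2] |d| 91.3 rv [0.01 0.02 0.21]
```

View pics/c16.png

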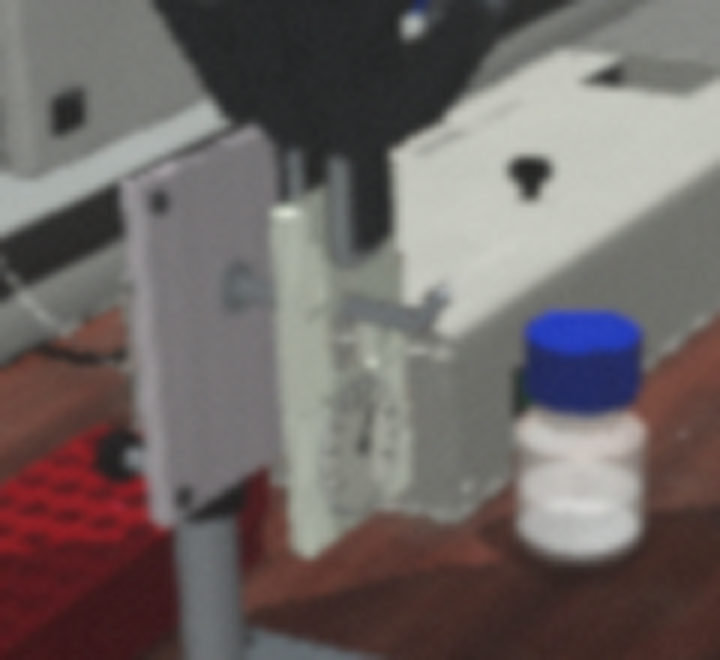

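View pics/c17.png

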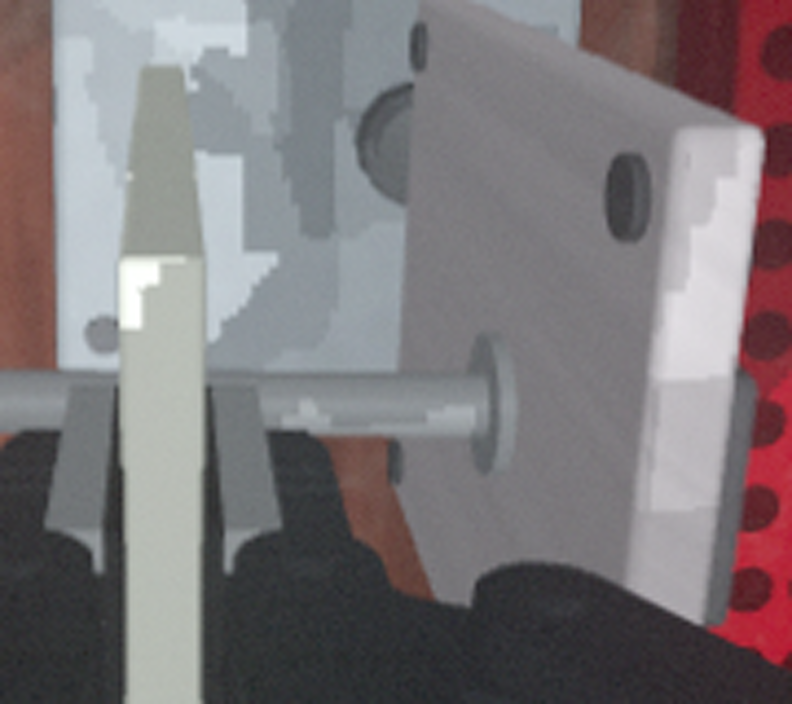

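```bash
python3 -m pendant '[{"dx":0,"dy":0,"dz":1.5,"ax":0,"ay":0,"az":0,"claw":5},{"dx":0,"dy":0,"dz":3,"ax":0,"ay":0,"az":0,"claw":5},{"dx":0,"dy":0,"dz":3,"ax":0,"ay":0,"az":0,"claw":5}]';python3 -m pendant '[{"dx":0,"dy":0,"dz":1,"ax":0,"ay":0,"az":0,"claw":5},{"dx":0,"dy":0,"dz":1,"ax":0,"ay":0,"az":0,"claw":5}]';python3 -m pendant '[{"dx":0,"dy":0,"dz":1,"ax":0,"ay":0,"az":0,"claw":5},{"dx":0,"dy":0,"dz":1,"ax":0,"ay":0,"az":0,"claw":5}]'
python3 - <<'E'
from h import *
w=load('wrist7');o=observe();R=Ro.from_euler('xyz',o['tool_rot'])
p=atz(w,(280+340/4.4-.4,140+404/4.4-.4),.183);print(p,(R.inv().apply(p-[.5536,.2044,.2027])*1000).round(1))
E
```

```text
clock: 12.42
position: [0.554, 0.2045, 0.2001]
tool_rot: [-3.141, -0.0, -0.049]
force: [-0.7, -0.4, 3.4]
grip_width: 0.0071
clock: 12.58
position: [0.5541, 0.2045, 0.1998]
tool_rot: [-3.141, -0.001, -0.049]
force: [-3.8, -2.3, 13.3]
grip_width: 0.0074
clock: 12.75
position: [0.5542, 0.2046, 0.1996]
tool_rot: [-3.142, -0.002, -0.049]
force: [-6.4, -4.4, 24.7]
grip_width: 0.0073
[0.57618731 0.20290784 0.183     ] [22.6  0.4 19.7]
```

```bash
python3 -m pendant '[{"dx":0,"dy":0,"dz":-2,"ax":0,"ay":0,"az":0,"claw":5},{"dx":0,"dy":0,"dz":-2,"ax":0,"ay":0,"az":0,"claw":5},{"dx":0,"dy":0,"dz":-2,"ax":0,"ay":0,"az":0,"claw":14},{"dx":0,"dy":0,"dz":-2,"ax":0,"ay":0,"az":0,"claw":14},{"dx":0,"dy":0,"dz":-2,"ax":0,"ay":0,"az":0,"claw":22},{"dx":0,"dy":0,"dz":-2,"ax":0,"ay":0,"az":0,"claw":22}]';python3 -c "
from h import *
to([.464,.206,.22],-3)
for n in ['side','wrist']: grab(n,n+'8')
crop('side8',200,150,320,260,6,'c18'); crop('wrist8',230,140,460,300,3.4,'c19')"
```

```text
clock: 13.25
position: [0.5539, 0.2044, 0.1998]
tool_rot: [3.142, 0.0, -0.049]
force: [0.2, -0.5, 0.6]
grip_width: 0.0223
t 13.25 pos [0.5539 0.2044 0.1998] rot [ 1.80e+02  1.00e-02 -2.81e+00] F [ 0.18 -0.47  0.62] w 0.0223
 d [-89.8   2.8 -20.2] |d| 92.1 rv [0.   0.01 0.19]
```

View pics/c18.png

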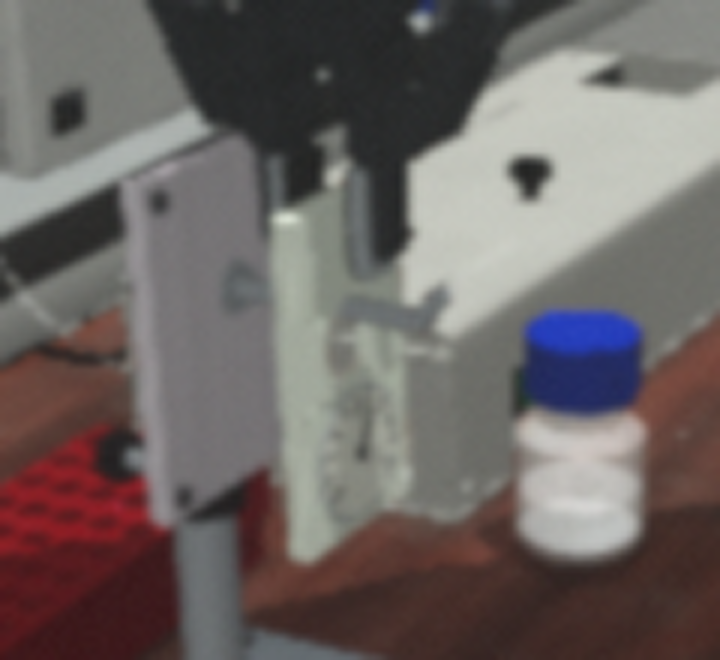

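View pics/c19.png

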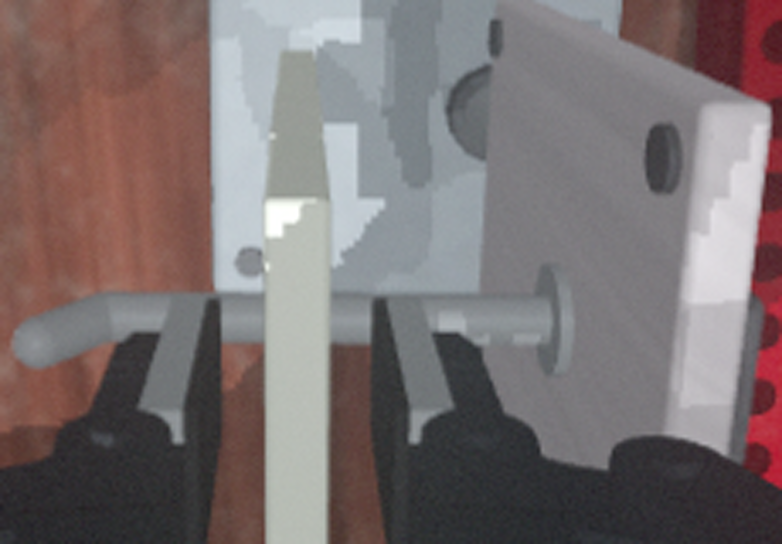

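```bash
python3 -m pendant '[{"dx":0,"dy":0,"dz":-20,"ax":0,"ay":0,"az":0,"claw":22},{"dx":0,"dy":0,"dz":-50,"ax":0,"ay":0,"az":0,"claw":22},{"dx":0,"dy":0,"dz":-80,"ax":0,"ay":0,"az":0,"claw":22},{"dx":0,"dy":0,"dz":-80,"ax":0,"ay":0,"az":0,"claw":22},{"dx":-70,"dy":0,"dz":-80,"ax":0,"ay":0,"az":-90,"claw":40},{"dx":-70,"dy":0,"dz":-80,"ax":0,"ay":0,"az":-90,"claw":40},{"dx":-70,"dy":0,"dz":-80,"ax":0,"ay":0,"az":-90,"claw":40},{"dx":-70,"dy":0,"dz":-80,"ax":0,"ay":0,"az":-90,"claw":40},{"dx":-70,"dy":0,"dz":-80,"ax":0,"ay":0,"az":-90,"claw":40},{"dx":-70,"dy":0,"dz":-80,"ax":0,"ay":0,"az":-90,"claw":40}]';python3 -c "
from h import *
to([.49,.207,.26],87.1)
for n in ['side','wrist']: grab(n,n+'9')
crop('side9',200,150,320,260,6,'c20')"
```

```text
clock: 14.18
position: [0.4839, 0.2078, 0.28]
tool_rot: [3.141, -0.0, 0.707]
force: [-0.3, -0.5, 0.1]
grip_width: 0.04
t 14.1833 pos [0.4839 0.2078 0.28  ] rot [ 1.7998e+02 -2.0000e-02  4.0530e+01] F [-0.28 -0.47  0.08] w 0.04
 d [ 4.1  4.6 20. ] |d| 21.0 rv [ 3.000e-02 -1.000e-02 -4.657e+01]
```

View pics/c20.png

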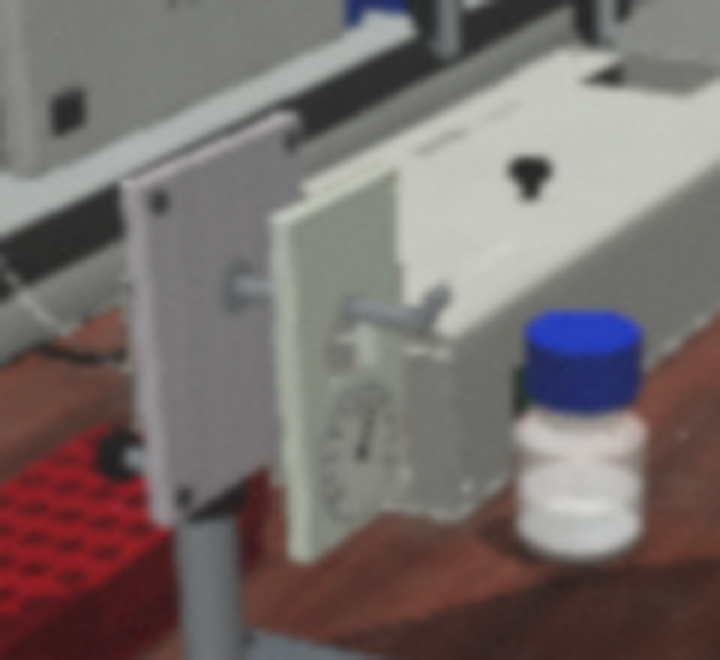

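View pics/wrist9.png

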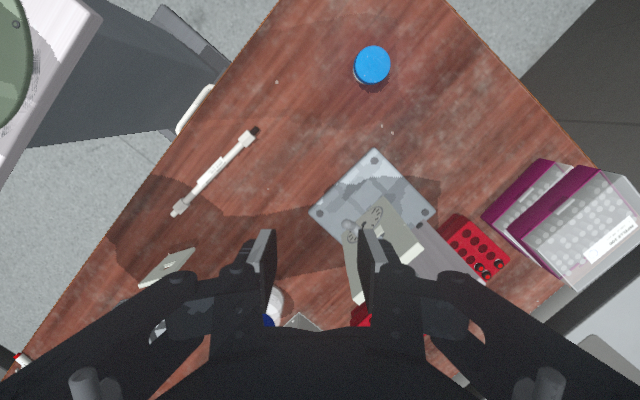

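```bash
python3 -m pendant '[{"dx":0,"dy":0,"dz":0,"ax":0,"ay":0,"az":-46.6,"claw":40},{"dx":0,"dy":0,"dz":0,"ax":0,"ay":0,"az":-46.6,"claw":40},{"dx":0,"dy":0,"dz":0,"ax":0,"ay":0,"az":-46.6,"claw":40},{"dx":0,"dy":0,"dz":0,"ax":0,"ay":0,"az":-46.6,"claw":40},{"dx":0,"dy":0,"dz":0,"ax":0,"ay":0,"az":-46.6,"claw":40},{"dx":0,"dy":0,"dz":0,"ax":0,"ay":0,"az":-46.6,"claw":40},{"dx":0,"dy":0,"dz":0,"ax":0,"ay":0,"az":-46.6,"claw":40},{"dx":0,"dy":0,"dz":0,"ax":0,"ay":0,"az":-46.6,"claw":40}]';python3 -c "
from h import *
to([.49,.2077,.2],87.1)"
```

```text
clock: 14.95
position: [0.484, 0.2077, 0.2797]
tool_rot: [-3.141, -0.0, 1.513]
force: [0.2, -0.3, 0.5]
grip_width: 0.0403
t 14.95 pos [0.484  0.2077 0.2797] rot [-1.7997e+02 -1.0000e-02  8.6680e+01] F [ 0.18 -0.27  0.47] w 0.0403
 d [ 0.3  6.1 79.7] |d| 79.9 rv [-0.03 -0.01 -0.42]
```

```bash
python3 -m pendant '[{"dx":0,"dy":0,"dz":40,"ax":-7,"ay":0,"az":-0.4,"claw":40},{"dx":0,"dy":0,"dz":80,"ax":-15,"ay":0,"az":-0.4,"claw":40},{"dx":0,"dy":10,"dz":86,"ax":-15,"ay":0,"az":-0.4,"claw":40},{"dx":0,"dy":30,"dz":86,"ax":-15,"ay":0,"az":-0.4,"claw":40},{"dx":0,"dy":40,"dz":86,"ax":-15,"ay":0,"az":-0.4,"claw":40},{"dx":0,"dy":40,"dz":86,"ax":-15,"ay":0,"az":-0.4,"claw":40}]';python3 -c "
from h import *
to([.55,.204,.19])
for n in ['side','wrist']: grab(n,n+'10')
crop('side10',200,150,320,260,6,'c21')"
```

```text
clock: 15.45
position: [0.5257, 0.2054, 0.1941]
tool_rot: [2.88, -0.001, 1.515]
force: [0.3, -0.1, -0.3]
grip_width: 0.04
t 15.45 pos [0.5257 0.2054 0.1941] rot [ 1.6499e+02 -5.0000e-02  8.6830e+01] F [ 0.31 -0.12 -0.32] w 0.04
 d [-0.1 22.5 10.3] |d| 24.7 rv [0 0 0]
```

View pics/c21.png

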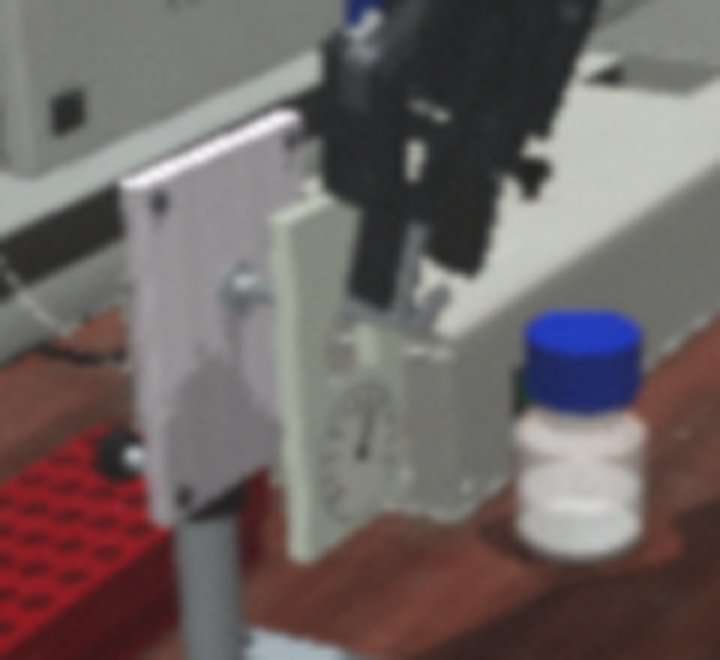

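View pics/wrist10.png

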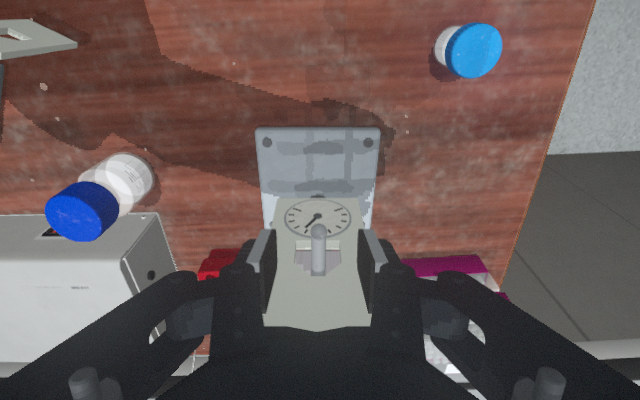

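Run:
```python
from h import *
s=load('side10');o=observe();R=Ro.from_euler('xyz',o['tool_rot'])
for st in (0,.003,.006):
  for x in (.02,.033):
   for y in (.011,-.011):
    p=o['position']+R.apply([x,y,-st]); u=proj(s,p)[0]; print(st,x,y,((u-[200,150])*6).round())
crop('side10',240,170,300,220,12,'c22')
```

```text
0 0.02 0.011 [354. 295.]
0 0.02 -0.011 [412. 322.]
0 0.033 0.011 [331. 308.]
0 0.033 -0.011 [390. 336.]
0.003 0.02 0.011 [356. 287.]
0.003 0.02 -0.011 [414. 314.]
0.003 0.033 0.011 [333. 300.]
0.003 0.033 -0.011 [392. 328.]
0.006 0.02 0.011 [357. 279.]
0.006 0.02 -0.011 [416. 306.]
0.006 0.033 0.011 [335. 292.]
0.006 0.033 -0.011 [394. 319.]
```

View pics/c22.png

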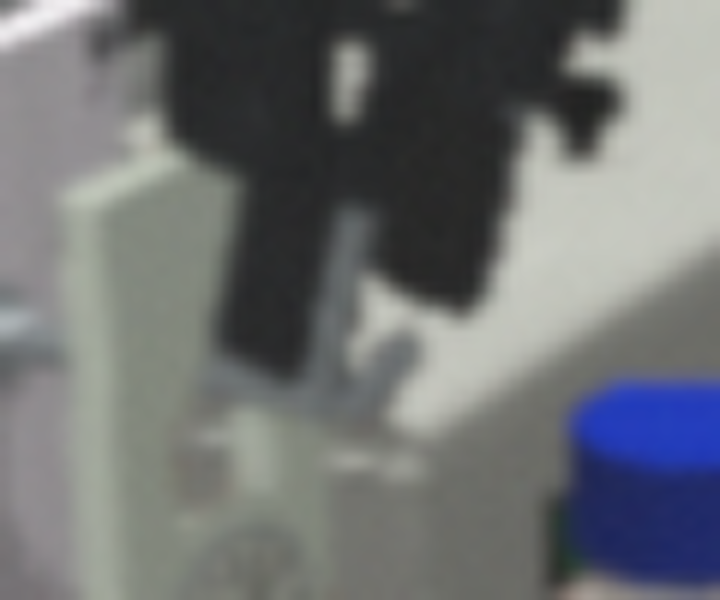

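```bash
python3 -m pendant '[{"dx":0,"dy":-8,"dz":0,"ax":-7,"ay":0,"az":0,"claw":40},{"dx":0,"dy":-8,"dz":5,"ax":-14,"ay":0,"az":0,"claw":40},{"dx":0,"dy":-8,"dz":13,"ax":-21,"ay":0,"az":0,"claw":40},{"dx":0,"dy":-8,"dz":13,"ax":-25,"ay":0,"az":0,"claw":40},{"dx":0,"dy":-8,"dz":13,"ax":-25,"ay":0,"az":0,"claw":40},{"dx":0,"dy":-8,"dz":13,"ax":-25,"ay":0,"az":0,"claw":40}]';python3 -c "
from h import *
to([.545,.204,.18])
for n in ['side','wrist']: grab(n,n+'11')
crop('side11',220,150,320,240,7,'c23')
crop('wrist11',190,100,450,320,3,'c24')"
```

```text
clock: 16.05
position: [0.5189, 0.2063, 0.1799]
tool_rot: [2.44, -0.002, 1.521]
force: [-1.0, 0.3, 0.5]
grip_width: 0.04
t 16.05 pos [0.5189 0.2063 0.1799] rot [ 1.3978e+02 -1.2000e-01  8.7150e+01] F [-1.04  0.34  0.48] w 0.04
 d [-1.1 20.  16.8] |d| 26.2 rv [0 0 0]
```

View pics/c23.png

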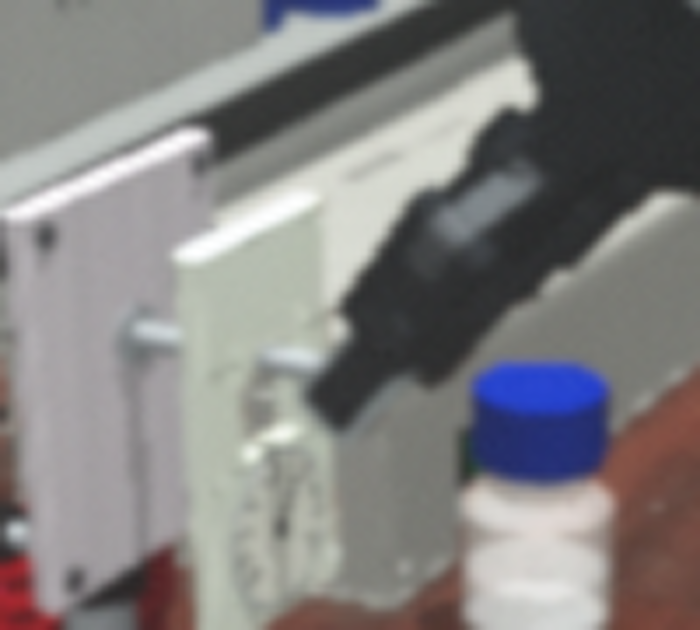

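View pics/c24.png

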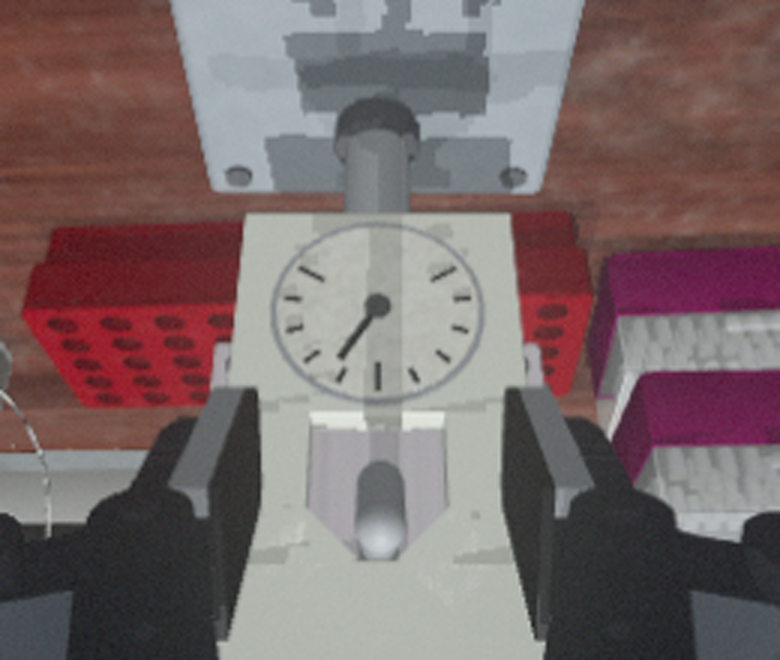

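Run:
```python
from h import *
s=load('side11')
o_,d=ray(s,(220+312/7-.4,150+382/7-.4))
for y in (.228,.236,.241): print(o_+d*(y-o_[1])/d[1])
# window top on plate front face: mid (.5505,.2046,.190)
for q in [(.5505,.2046+.03,.190),(.5505,.2046,.190),(.5505,.2046+.03,.226)]: print(((proj(s,np.array(q))[0]-[220,150])*7).round())
```

```text
[0.52326106 0.228      0.18972587]
[0.51866576 0.236      0.19331592]
[0.5157937  0.241      0.19555971]
[209. 372.]
[264. 337.]
[202. 247.]
```

```bash
python3 -m pendant '[{"dx":0,"dy":7.6,"dz":6.5,"ax":0,"ay":0,"az":0,"claw":40},{"dx":0,"dy":15.3,"dz":12.9,"ax":0,"ay":0,"az":0,"claw":40},{"dx":0,"dy":17.6,"dz":14.9,"ax":0,"ay":0,"az":0,"claw":40},{"dx":0,"dy":19.9,"dz":16.8,"ax":0,"ay":0,"az":0,"claw":40},{"dx":0,"dy":22.1,"dz":18.7,"ax":0,"ay":0,"az":0,"claw":40},{"dx":0,"dy":24.4,"dz":20.7,"ax":0,"ay":0,"az":0,"claw":40},{"dx":0,"dy":26.7,"dz":22.6,"ax":0,"ay":0,"az":0,"claw":40},{"dx":0,"dy":29,"dz":24.5,"ax":0,"ay":0,"az":0,"claw":40},{"dx":0,"dy":29,"dz":24.5,"ax":0,"ay":0,"az":0,"claw":40}]';python3 -c "
from h import *
to([.565,.204,.18])
for n in ['side','wrist']: grab(n,n+'12')
crop('side12',200,140,320,260,6,'c25')
crop('wrist12',190,100,450,320,3,'c26')"
```

```text
clock: 16.9
position: [0.5579, 0.2038, 0.1793]
tool_rot: [2.443, 0.001, 1.521]
force: [0.2, 0.2, -1.0]
grip_width: 0.04
t 16.9 pos [0.5579 0.2038 0.1793] rot [1.400e+02 5.000e-02 8.714e+01] F [ 0.16  0.2  -0.98] w 0.04
 d [0.5 5.9 4. ] |d| 7.1 rv [0 0 0]
```

View pics/c25.png

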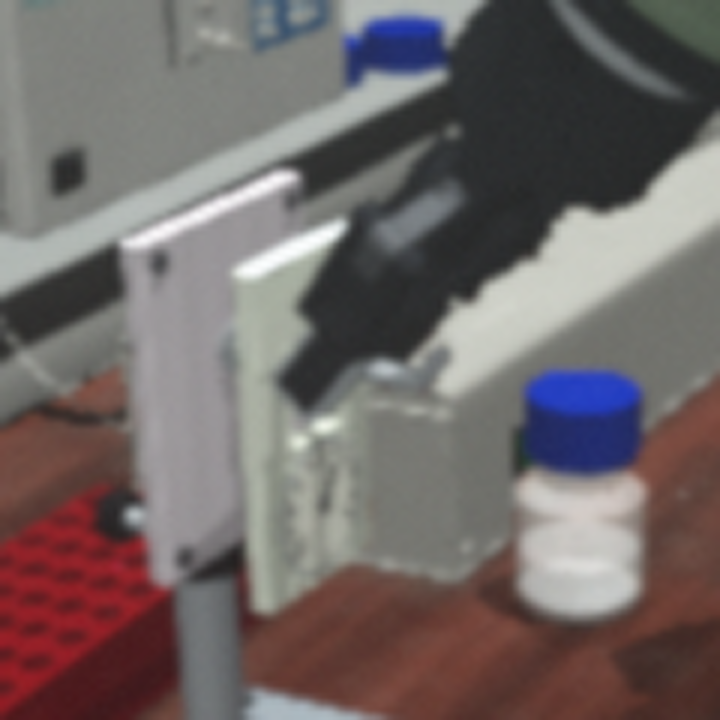

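View pics/c26.png

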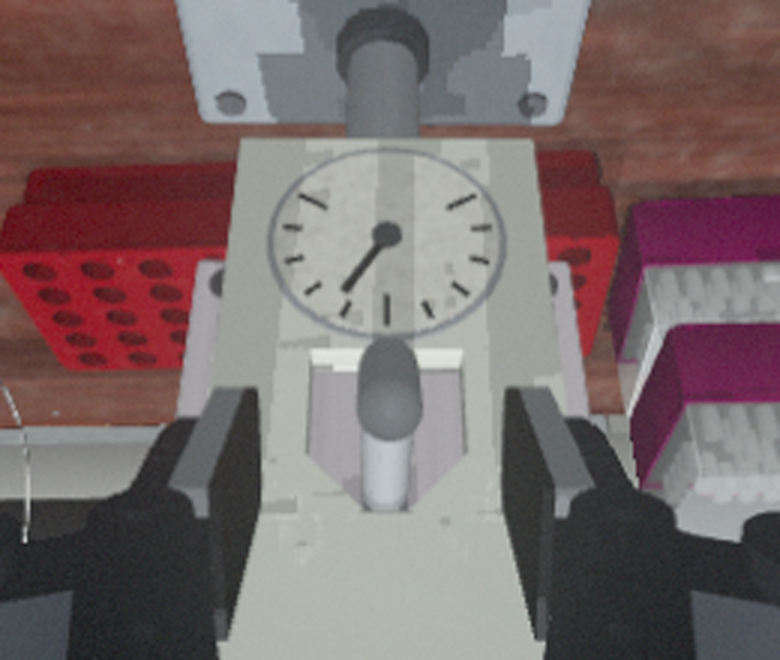

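```bash
python3 -m pendant '[{"dx":0,"dy":2.3,"dz":1.9,"ax":0,"ay":0,"az":0,"claw":40},{"dx":0,"dy":4.6,"dz":3.9,"ax":0,"ay":0,"az":0,"claw":40},{"dx":0,"dy":6.9,"dz":5.8,"ax":0,"ay":0,"az":0,"claw":40},{"dx":0,"dy":9.2,"dz":7.7,"ax":0,"ay":0,"az":0,"claw":40},{"dx":0,"dy":11.5,"dz":9.6,"ax":0,"ay":0,"az":0,"claw":40},{"dx":0,"dy":11.5,"dz":9.6,"ax":0,"ay":0,"az":0,"claw":40}]';python3 -c "
from h import *
to([.58,.2025,.18])
for n in ['side','wrist']: grab(n,n+'13')
crop('side13',200,140,320,260,6,'c27')
crop('wrist13',190,100,450,320,3,'c28')"
```

```text
clock: 17.5
position: [0.573, 0.203, 0.1793]
tool_rot: [2.443, 0.001, 1.521]
force: [-0.1, -0.3, 0.6]
grip_width: 0.04
t 17.5 pos [0.573  0.203  0.1793] rot [1.3999e+02 5.0000e-02 8.7120e+01] F [-0.14 -0.29  0.59] w 0.04
 d [-0.1  5.8  3.9] |d| 7.0 rv [0 0 0]
```

View pics/c27.png

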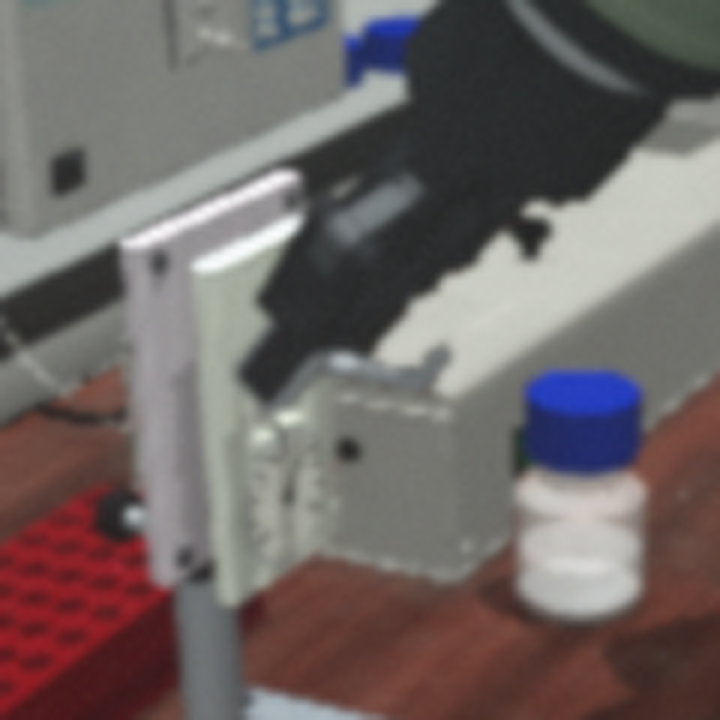

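View pics/c28.png

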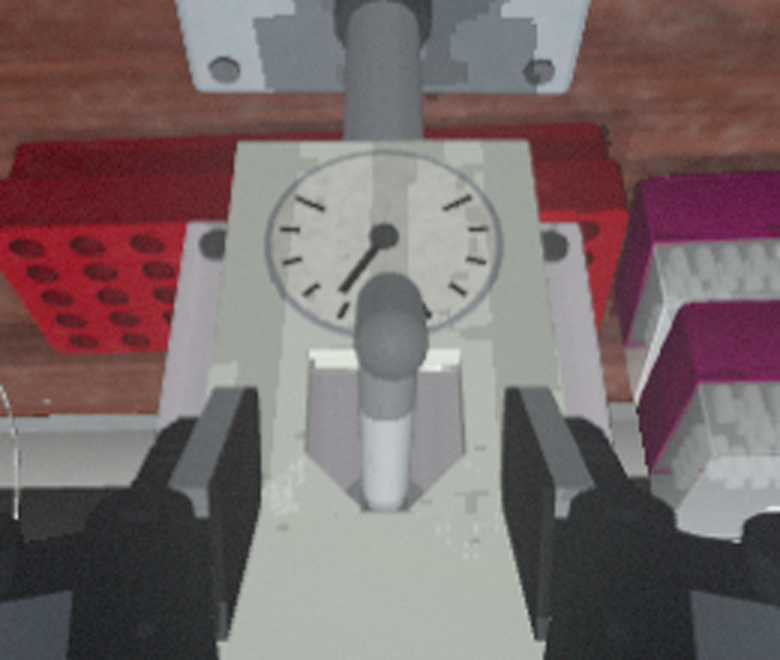

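```bash
python3 -m pendant '[{"dx":0,"dy":1.5,"dz":1.3,"ax":0,"ay":0,"az":0,"claw":40},{"dx":0,"dy":3,"dz":2.6,"ax":0,"ay":0,"az":0,"claw":40},{"dx":0,"dy":4.6,"dz":3.9,"ax":0,"ay":0,"az":0,"claw":40},{"dx":0,"dy":6.1,"dz":5.1,"ax":0,"ay":0,"az":0,"claw":40},{"dx":0,"dy":6.1,"dz":5.1,"ax":0,"ay":0,"az":0,"claw":40}]';python3 -m pendant '[{"dx":0,"dy":1.1,"dz":1,"ax":0,"ay":0,"az":0,"claw":40},{"dx":0,"dy":1.5,"dz":1.3,"ax":0,"ay":0,"az":0,"claw":40},{"dx":0,"dy":1.5,"dz":1.3,"ax":0,"ay":0,"az":0,"claw":40}]';python3 -m pendant '[{"dx":0,"dy":1.1,"dz":1,"ax":0,"ay":0,"az":0,"claw":40},{"dx":0,"dy":1.5,"dz":1.3,"ax":0,"ay":0,"az":0,"claw":40},{"dx":0,"dy":1.5,"dz":1.3,"ax":0,"ay":0,"az":0,"claw":40}]'
```

```text
clock: 18.02
position: [0.5808, 0.2027, 0.1793]
tool_rot: [2.443, 0.001, 1.521]
force: [-0.7, -1.0, -0.8]
grip_width: 0.0399
clock: 18.27
position: [0.5824, 0.2027, 0.1792]
tool_rot: [2.444, 0.001, 1.521]
force: [-0.1, 0.6, 0.6]
grip_width: 0.0399
clock: 18.52
position: [0.5829, 0.2028, 0.1788]
tool_rot: [2.445, 0.001, 1.522]
force: [-20.7, -1.6, 11.1]
grip_width: 0.0397
```

```bash
python3 -m pendant '[{"dx":0,"dy":-0.8,"dz":-0.6,"ax":0,"ay":0,"az":0,"claw":40},{"dx":0,"dy":-0.8,"dz":-0.6,"ax":0,"ay":0,"az":0,"claw":40}]';python3 -c "
from h import *
for n in ['side','wrist']: grab(n,n+'14')
crop('side14',200,140,320,260,6,'c29')
crop('wrist14',190,100,450,320,3,'c30')"
```

```text
clock: 18.68
position: [0.5827, 0.2028, 0.1789]
tool_rot: [2.444, 0.001, 1.522]
force: [-7.7, -0.1, 1.7]
grip_width: 0.0402
```

View pics/c29.png

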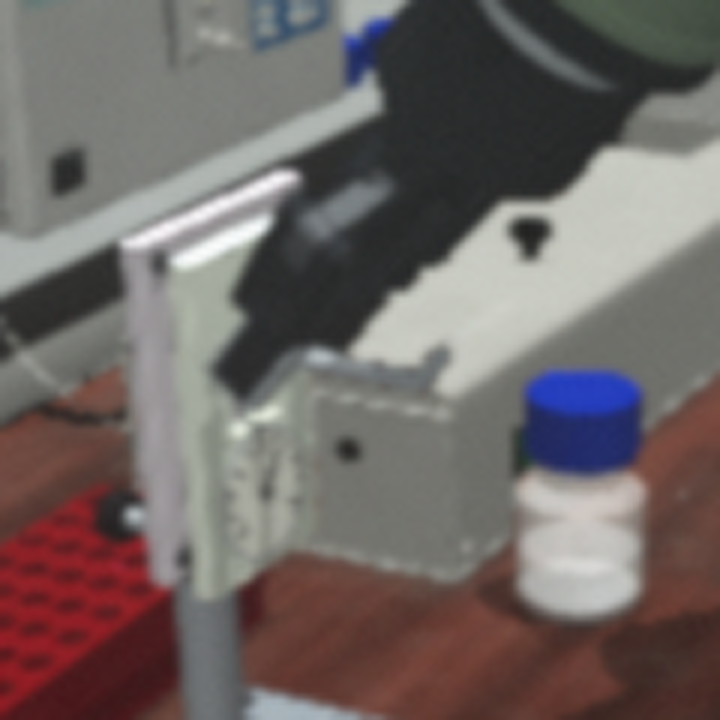

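View pics/c30.png

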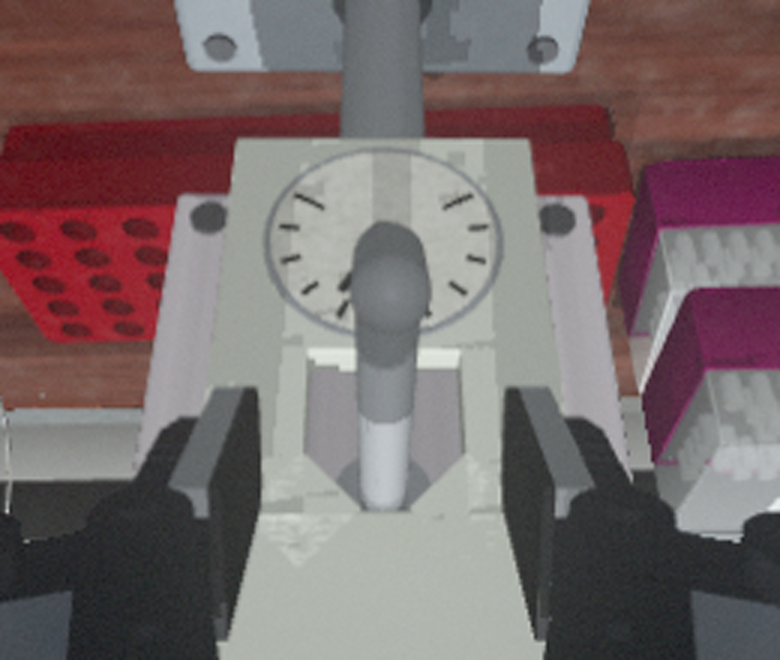

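```bash
python3 -m pendant '[{"dx":0,"dy":-3.8,"dz":-3.2,"ax":0,"ay":0,"az":0,"claw":40},{"dx":0,"dy":-15.3,"dz":-12.9,"ax":0,"ay":0,"az":0,"claw":40},{"dx":0,"dy":-38.3,"dz":-32.2,"ax":0,"ay":0,"az":0,"claw":40},{"dx":0,"dy":-61.3,"dz":-51.4,"ax":0,"ay":0,"az":0,"claw":40},{"dx":0,"dy":-76.6,"dz":-64.3,"ax":0,"ay":0,"az":0,"claw":40},{"dx":0,"dy":-76.6,"dz":-64.3,"ax":0,"ay":0,"az":0,"claw":40},{"dx":0,"dy":-76.6,"dz":-64.3,"ax":0,"ay":0,"az":0,"claw":40}]';python3 -c "
from h import *
to([.48,.2025,.25])
for n in ['side','wrist','top']: grab(n,n+'15')
crop('side15',200,150,320,260,6,'c31')
crop('wrist15',190,100,450,320,3,'c32');crop('top15',200,110,320,220,5.4,'c33')"
```

```text
clock: 19.37
position: [0.483, 0.208, 0.1795]
tool_rot: [2.443, 0.001, 1.523]
force: [0.7, -0.0, -0.2]
grip_width: 0.0397
t 19.3667 pos [0.483  0.208  0.1795] rot [1.3996e+02 6.0000e-02 8.7250e+01] F [ 0.74 -0.02 -0.24] w 0.0397
 d [ -5.7  43.2 -55.7] |d| 70.8 rv [0 0 0]
```

View pics/c31.png

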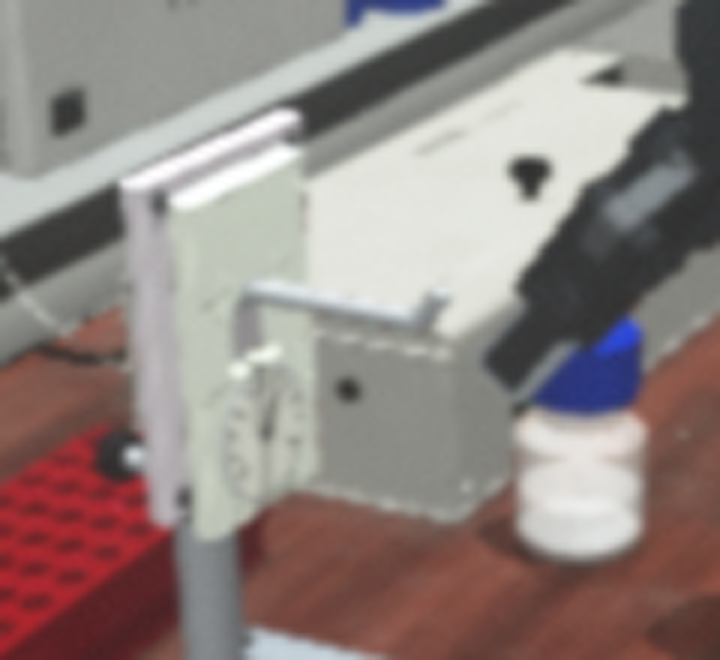

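View pics/c32.png

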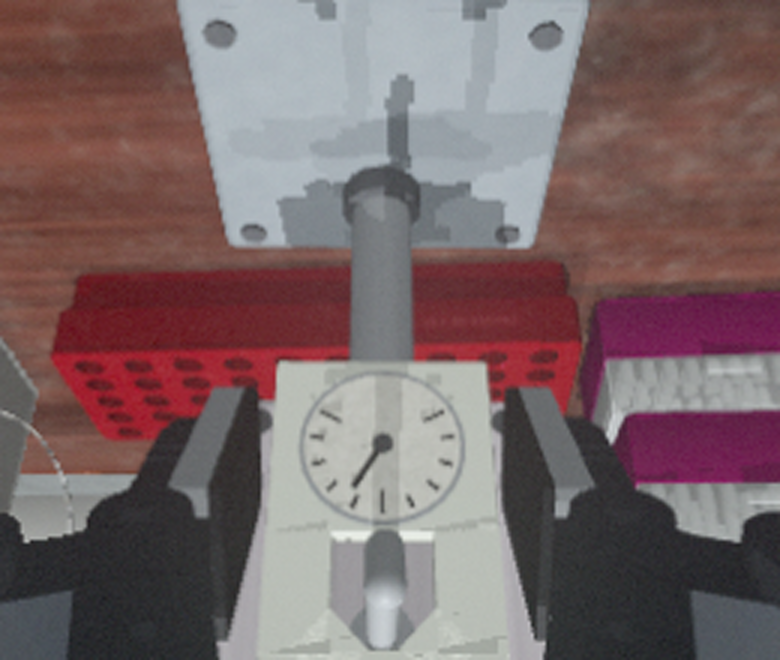

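View pics/c33.png

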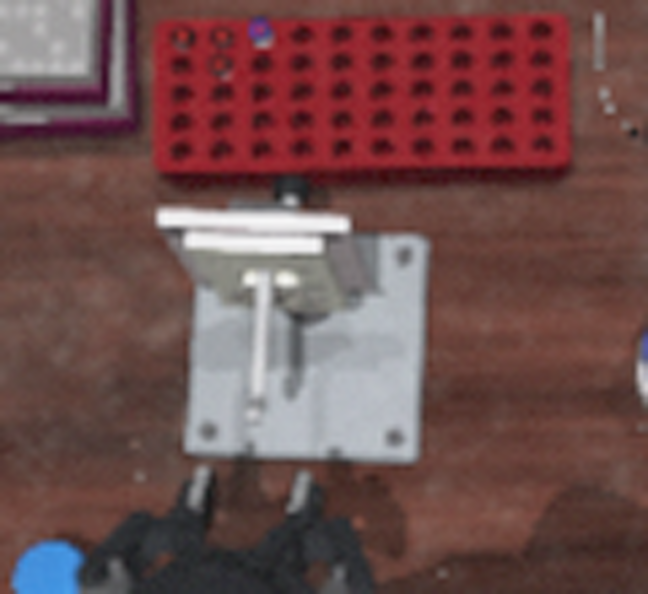

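Run:
```python
from h import *
crop('top15',222,142,272,172,16,'c34');crop('side15',210,160,260,250,8,'c35')
```

```text
(no output)
```

View pics/c34.png

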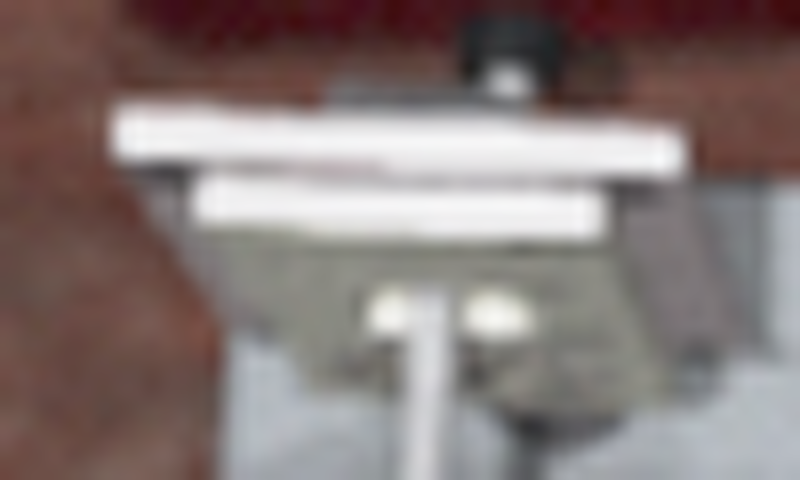

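View pics/c35.png

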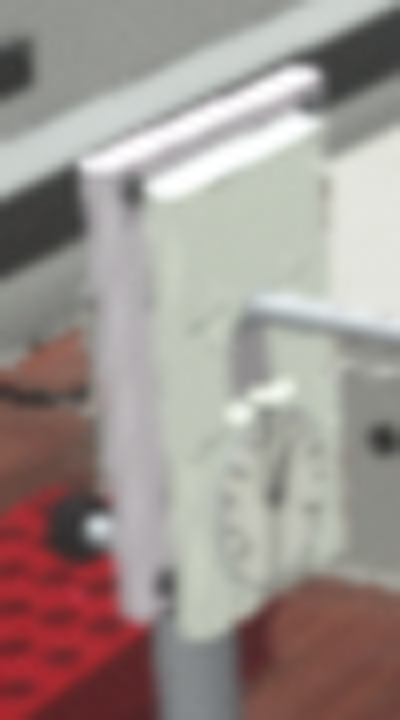

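Run:
```python
from h import *
t=load('top15');s=load('side15')
g=lambda x,y,z:atz(t,(222+x/16-.47,142+y/16-.47),z)
for n,c,z in [('bp rear',(400,113),.235),('bp front',(400,171),.235),('pl rear',(400,180),.226),('pl front',(400,239),.226),('plL',(193,200),.226),('plR',(605,213),.226),('bpL',(113,133),.235),('bpR',(684,152),.235)]: print(n,g(*c,z).round(4))
# predicted side/top pixels for flush vs +3mm gap, relative to back plate
a=np.radians(-2.85);X=np.array([np.cos(a),np.sin(a),0]);Y=np.array([-np.sin(a),np.cos(a),0]);
O=(g(113,133,.235)+g(684,152,.235))/2-.004*X
H=lambda x,y,z:O+x*X+y*Y+np.array([0,0,z-.235])
for n,q in [('bp front topL',(0,.045,.235)),('bp front botL',(0,.045,.115)),('bp rear topL',(.008,.045,.235)),('bp front topR',(0,-.045,.235))]: print(n,((proj(s,H(*q))[0]-[210,160])*8+3).round())
for gap in (0,.003,.006):
  for n,q in [('front topL',(-.008-gap,.032,.226)),('rear topL',(-gap,.032,.226)),('front botL',(-.008-gap,.032,.106)),('front topR',(-.008-gap,-.032,.226))]: print(gap,n,((proj(s,H(*q))[0]-[210,160])*8+3).round(), ((proj(t,H(*q))[0]-[222,142])*16+7).round())
```

```text
bp rear [0.6035 0.1998 0.235 ]
bp front [0.5941 0.1998 0.235 ]
pl rear [0.5951 0.201  0.226 ]
pl front [0.5854 0.201  0.226 ]
plL [0.5924 0.2339 0.226 ]
plR [0.5891 0.1685 0.226 ]
bpL [0.601 0.245 0.235]
bpR [0.5964 0.155  0.235 ]
bp front topL [117. 157.]
bp front botL [155. 616.]
bp rear topL [ 89. 152.]
bp front topR [330.  61.]
0 front topL [180. 183.] [201. 224.]
0 rear topL [153. 178.] [203. 175.]
0 front botL [215. 634.] [314. 401.]
0 front topR [330. 111.] [603. 237.]
0.003 front topL [191. 184.] [199. 242.]
0.003 rear topL [163. 180.] [202. 194.]
0.003 front botL [225. 636.] [313. 418.]
0.003 front topR [340. 113.] [603. 255.]
0.006 front topL [201. 186.] [198. 261.]
0.006 rear topL [173. 181.] [201. 212.]
0.006 front botL [235. 638.] [312. 434.]
0.006 front topR [350. 115.] [602. 274.]
```

```bash
python3 -m pendant '[{"dx":0,"dy":-23,"dz":-19,"ax":0,"ay":0,"az":0,"claw":40},{"dx":0,"dy":9,"dz":-57,"ax":0,"ay":0,"az":0,"claw":40},{"dx":0,"dy":9,"dz":-57,"ax":0,"ay":0,"az":0,"claw":40},{"dx":0,"dy":9,"dz":-57,"ax":0,"ay":0,"az":0,"claw":40},{"dx":0,"dy":9,"dz":-57,"ax":0,"ay":0,"az":0,"claw":40},{"dx":0,"dy":9,"dz":-57,"ax":0,"ay":0,"az":0,"claw":40}]';python3 -c "
from h import *
to([.48,.2025,.25])
for n in ['side','top']: grab(n,n+'16')"
```

```text
clock: 20.02
position: [0.454, 0.2087, 0.2282]
tool_rot: [2.444, 0.001, 1.52]
force: [-1.1, 0.3, -0.1]
grip_width: 0.04
t 20.0167 pos [0.454  0.2087 0.2282] rot [1.4001e+02 6.0000e-02 8.7110e+01] F [-1.14  0.29 -0.05] w 0.04
 d [-4.9 34.1  0.2] |d| 34.5 rv [0 0 0]
```

View pics/side16.png

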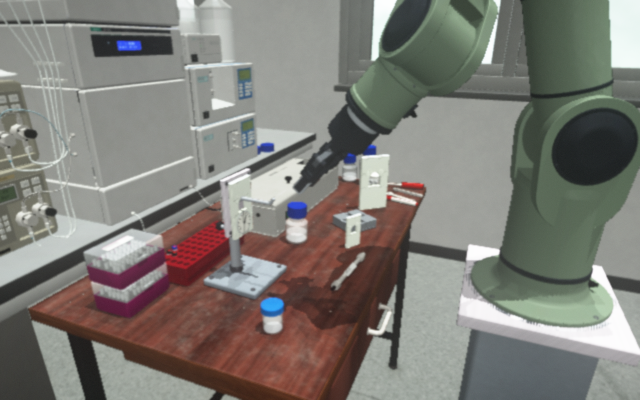

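View pics/top16.png

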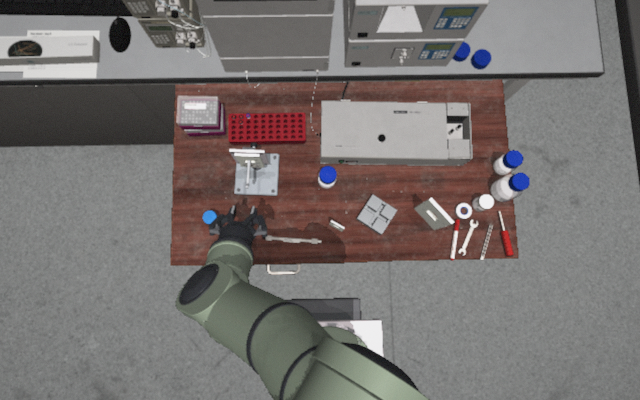

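The plate (side 237,203) hangs home against the back plate. The jar, bottle and column are where they were, and the arm is clear.

```bash
python3 -c "
from workcell import job_done; print(job_done())"
```

```text
the job is handed in; nothing more can be done
None
```

The middle-sized dial plate is hanging by its window on the stand's hook, dial outward, flat against the back plate. I handed the job in at about 20 s of the 72 s.

**What I did:** I lifted the plate out of the block and set it in the crossing slot, because the last joint could not make the whole turn in one grasp. I regrasped it and lowered it onto the bar until I felt contact, which puts the bar's top about 190 mm above the table. I then released it and pushed it back with the open fingertips on both sides of the bar, at window-edge height, until it met the back plate at about 21 N.

**Last checks:**
- **Flatness:** in both the top and side views the plate's edges fall where a zero gap predicts, to within about 1–2 mm.
- **Orientation:** the plate hangs upright with the dial facing outward.
- **Bystanders:** the jar, bottle and column look undisturbed.
- **Arm:** it is clear of everything. The wrist force reads about 1 N, which is within the sensor's noise.

The first camera estimate of the bar's height was 187–188 mm, against about 190 mm by touch. That is within the camera's 2 mm calibration or close to it. No check failed.

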